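Pack the washed tumblers away under the hood

TASK

Pack away the clean blue tumblers standing on the table: turn every one mouth-down and stand it in the open storage box, the tall ones on the green lane and the short ones on the yellow lane. When all are in, lower the box's clear hood gently until it is fully shut. Leave the mug, the fruit bowl and the paper-roll stand upright where they are.

Things in the scene. Friction and masses are not known exactly. Their poses are not given: they have to be found in the camera images.
- tall_a: a tall blue straight-sided eight-sided tumbler, 60 mm across flats (65 mm over corners), 100 mm tall, walls 4 mm, closed foot 7 mm thick, mouth open, about 110 g; may be absent. Origin: centre of the foot's underside; z points from foot to mouth (up while it stands mouth-up); the flats' normals lie at multiples of 45 degrees from its x axis, so it lies steady on a flat
- tall_b: a tall blue straight-sided eight-sided tumbler, 60 mm across flats (65 mm over corners), 100 mm tall, walls 4 mm, closed foot 7 mm thick, mouth open, about 110 g; may be absent. Origin: centre of the foot's underside; z points from foot to mouth (up while it stands mouth-up); the flats' normals lie at multiples of 45 degrees from its x axis, so it lies steady on a flat
- short_a: a short blue straight-sided eight-sided tumbler, 60 mm across flats (65 mm over corners), 70 mm tall, walls 4 mm, closed foot 7 mm thick, mouth open, about 85 g; may be absent. Origin: centre of the foot's underside; z points from foot to mouth (up while it stands mouth-up); the flats' normals lie at multiples of 45 degrees from its x axis, so it lies steady on a flat
- short_b: a short blue straight-sided eight-sided tumbler, 60 mm across flats (65 mm over corners), 70 mm tall, walls 4 mm, closed foot 7 mm thick, mouth open, about 85 g; may be absent. Origin: centre of the foot's underside; z points from foot to mouth (up while it stands mouth-up); the flats' normals lie at multiples of 45 degrees from its x axis, so it lies steady on a flat
- box: the fixed wooden base of the tumbler box, 236 mm (x) by 276 mm (y); origin: centre of its underside on the table; hinge along its +x edge, front at -x. Floor 8 mm thick; walls up to 60 mm above the table (the front one 22 mm thick, the others 8 to 10 mm); a divider 4 mm thick and as high parts the floor into two lanes along y, each 100 mm wide and 260 mm long, centred at x = -46 mm and x = +58 mm
- lane_green: green mat on the floor of one lane of the box (which lane varies), 94 x 250 x 3 mm; origin: centre of its underside, 3 mm below the face the tumblers stand on; y runs along the lane, x across it
- lane_yellow: yellow mat on the floor of the other lane, same size and axes
- hood (a joint): opening angle of the clear plastic hood (236 x 276 mm, 69 mm deep, its underside edge rests on the base walls, its inside top is 125 mm above the table when shut): 0 is fully shut, about 1.75 rad at the start, at most 1.95; it stays where it is left (stiff hinge, about 4 N at the handle)
- hood_handle (a point): middle of the hood's black round handle bar: bar 12 mm thick, 100 mm long along the box's y, its axis 40 mm off the hood's front face and near the hood's top edge (112 mm above the table when shut)
- hood_hinge (a point): middle of the hood's hinge line, 60 mm above the table; the line runs along the box's y axis
- mug: a white mug, 76 mm wide, 80 mm tall, 0.3 kg; a bystander; origin: centre of its underside
- fruit_bowl: a white bowl full of kiwis, 170 mm wide, 92 mm tall, 1.2 kg; a bystander; origin: centre of its underside
- towel_stand: an upright kitchen-paper roll on a steel foot, foot 140 mm wide, 245 mm tall, 0.9 kg; a bystander; origin: centre of its underside
- kiwi_a: half a kiwi lying cut face up, 52 mm wide, 18 mm tall; a bystander; origin: centre of its underside
- kiwi_b: half a kiwi lying cut face up, 52 mm wide, 18 mm tall; a bystander; origin: centre of its underside
- spoon: a table spoon lying flat, 150 mm long along its x axis; a bystander; origin near its middle, on the table
- bread: a slice of bread lying flat, 104 x 74 x 14 mm; a bystander; origin: centre of its underside
Mind the look-alikes: they are no part of the job. What is shaped like the tall_a but orange is not meant.

How it is judged:
By the outcome, as a careful person would: the job done as asked, in the order asked, and still so for the second after the job is handed in, with the robot touching nothing.
Of tall_a, tall_b, short_a, short_b only 2 to 3 are there at a start; the rules pass over those that are not, and their reading is None.
At some moment in a run one of short_a, short_b may be knocked a few centimetres aside while the robot is not near it.
Once in a run the grip may slacken for a moment while it holds something.
It also fails if it takes over 210 s, if anything falls off the work surface, if the arm or the gripper's body presses on something with over 40 N, if the wrist force passes 120 N, or if a joint passes its speed limit or range.

ROBOT

A 7-joint arm with a two-finger parallel gripper is mounted at the origin on the work surface. World frame = base frame: x ahead of the robot, y to its left, z up, the work surface at z = 0. Lengths are in m, angles in degrees, forces in N, time in s.
With the tool pointing down it reaches from about 0.425 to 0.925 m from the base axis. Payload 6.8 kg.
Tool frame: the origin (TCP) lies at the very end of the fingers, on their centre line; the grasp point (between the pads) lies 19 mm behind it; z points along the fingers, y is the line along which they close (so a half turn about z gives the same grasp; the last joint's range is limited). The gripper opens to 85 mm and grips with 20 to 120 N. Pads are 22 mm wide; open, the fingers measure 114 mm over their backs; the gripper's body (76 mm by 85 mm) begins 54 mm behind the grasp point. The pads swing forward as they close: fully open they stand 13 mm farther back than shut.
Start: joints at [-74.949, 27.33, 1.283, 89.118, -0.659, 63.558, -4.761], TCP at [0.245, 0.629, 0.231] pointing down, gripper open.
Joint ranges: [-169.35, 169.35], [-19.33, 120.38], [-80.79, 83.38], [13.8, 139.57], [-78.32, 258.32], [9.67, 109.79], [-169.56, 169.56]. Speed limits (degrees/s): [136.94, 136.94, 180, 180, 180, 180, 180].

INTERFACE

Orientations are given as [roll, pitch, yaw] about the fixed x, y, z axes, in that order (R = Rz(yaw) Ry(pitch) Rx(roll)).
In Python, from cell import telemetry, cams, job gives the robot as it stands.
- The arm moves only by the tool send_rows, never from a script. Its argument "steps" is a list of rows, each an object with "delta_pos": the shift along the tool's x, y, z each as a share of 200 mm, from -1 to 1, a list of three; "twist": the turn, a rotation vector about the tool's x, y, z each as a share of 60 degrees, from -1 to 1, a list of three. A call has 1 to 20 rows; each row is the pose to reach, as a shift and turn from the pose commanded when the call began, along the tool's axes at that moment; what a row does not reach only later rows make up. A row lasts 1/8 s, in which the tool goes at most 62.5 mm and 10.7 degrees, less where a joint would pass 70% of its speed; a pose out of reach is approached as far as the arm can. A call with a number of a shift or a turn outside -1 to 1 is refused whole. A call with a gripper value outside its range is refused whole. "fingers" is the closure, from 0 (fully open) to 1 (shut), set as the call begins (left out, the last holds). The fingers move at their own pace and stop on an object; "newtons" is the grip in N (left out, the last holds). Time passes only in rows, so rows that repeat a pose let the fingers close. It gives the time, the measured TCP pose, the force, the opening and the grip force at its end, in the units of the state.
- telemetry.get_state(): the state, without advancing time (a new reading comes with each control period).
- cams.get_image(name): name is "scene" or "top" or "wrist"; returns a dict with "image" (400x640x3 uint8, red, green, blue), "depth" (400x640 float32, m along the optical axis (not along the pixel's ray), 0 where there is no reading), "intrinsics" (3x3 intrinsics, pixels), "view" (4x4, takes a point from world to camera coordinates); the wrist camera has in their place "mount" (4x4, takes a point from camera to tool coordinates, whose origin is the TCP and whose axes are the flange's). Camera axes: x right, y down, z forward; pixel columns grow to the right and rows downward; lengths in m; the calibration is good to about 2 mm. The wrist camera is an equidistant fisheye: a pixel r from the principal point sees the ray r / f radians off the axis. A picture is of the moment at which its call begins: read the wrist's pose just before it.
- job.sign_off(): hands the job in; it is judged then, once.
The state is a dict: "t": time; "joint_positions": joint angles; "joint_vel": joint speeds; "effort": joint torques, N m; "position": TCP position; "orientation": TCP orientation; "force": force on the tool from outside, world axes, zero at the start; "ft_torque": the same for the moment, N m; "finger_gap": finger opening in m; "finger_force": force on a finger pad.
Only numpy, scipy, OpenCV 4.12 (cv2) and the standard library are available. Lean on these libraries where they do the work, as an engineer would, in place of code of your own. Each camera call takes 0.05 s, during which the arm holds its last target. There are 200 camera calls.

## Working session

There is one attempt and no reset: what is moved stays moved. The work goes in short steps, Python scripts to look and compute and a tool call to move; the robot and the scene stay as the last step left them, time stands still between calls to the robot, and variables do not carry over. Pictures are saved under pics/ and viewed, at most 14 in all, crops included, and the job is handed in when it is done.

Besides the shell and the picture viewer there is one more tool, called after "Request:" as name([rows], argument=value, ...), one row to a line, values as JSON. send_rows: Moves the arm, as the interface text tells. Its arguments: {"type":"object","properties":{"steps":{"type":"array"},"fingers":{"type":"number"},"newtons":{"type":"number"}},"required":["steps"]}

```bash
ls; mkdir -p pics; python3 - <<'E'
from cell import telemetry,cams
import cv2,numpy as np
s=telemetry.get_state();print(s)
for n in ["scene","top"]:
    d=cams.get_image(n);cv2.imwrite(f"pics/{n}0.png",d["image"][...,::-1]);np.savez(f"pics/{n}0.npz",**d)
    print(n,d["intrinsics"],d["view"])
E
```

```text
pics
{'t': 0.0, 'joint_positions': array([-74.94924851,  27.37524077,   1.27921181,  89.17681285,
        -0.65889417,  63.55794331,  -4.76042021]), 'joint_vel': array([ 0.02737693, -0.07023206, -0.01367069,  0.04991619,  0.01554255,
       -0.06441496,  0.04117721]), 'effort': array([-4.43362269e-04, -5.96453011e+01,  1.60760276e+00, -2.81194872e+01,
        1.24700760e-02,  9.25888075e-03,  9.75174459e-06]), 'position': array([0.24437969, 0.62858737, 0.23034299]), 'orientation': array([-1.79897591e+02,  7.25270135e-03,  1.58758370e+02]), 'force': array([ 0.43766193, -0.96958419, -0.32487277]), 'ft_torque': array([-0.03171777,  0.01090314,  0.01828852]), 'finger_force': 0.0, 'finger_gap': 0.08517717065474255}
scene [[425.87383107   0.         316.97783508]
 [  0.         425.87383107 192.92006981]
 [  0.           0.           1.        ]] [[-0.22252093  0.97483384  0.01354344  0.02535271]
 [ 0.80543475  0.19164483 -0.56084501 -0.38403553]
 [-0.54932622 -0.1138914  -0.82781004  1.52449674]
 [ 0.          0.          0.          1.        ]]
top [[371.63571284   0.         317.1960763 ]
 [  0.         371.63571284 205.0648398 ]
 [  0.           0.           1.        ]] [[ 8.35229619e-04 -9.99993518e-01 -3.50220796e-03  6.41037722e-02]
 [-9.91084505e-01 -3.61171314e-04 -1.33234281e-01  5.35629253e-01]
 [ 1.33232153e-01  3.58226526e-03 -9.91078383e-01  9.55009999e-01]
 [ 0.00000000e+00  0.00000000e+00  0.00000000e+00  1.00000000e+00]]
```

View pics/scene0.png

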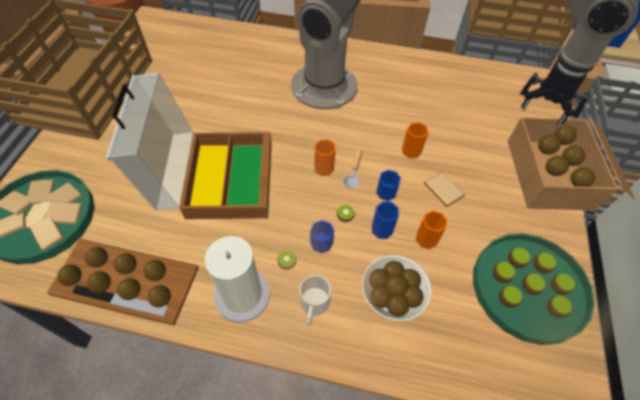

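View pics/top0.png

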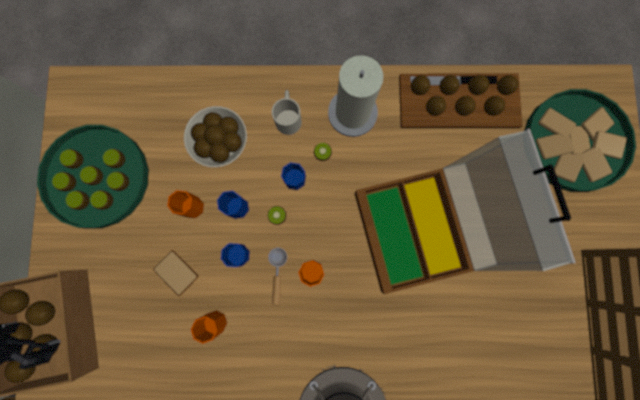

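```bash
cat > h.py <<'E'
import numpy as np,cv2
from cell import telemetry,cams
from scipy.spatial.transform import Rotation as R
def pts(d):
    K=d["intrinsics"];z=d["depth"];v,u=np.indices(z.shape)
    p=np.stack([(u-K[0,2])/K[0,0]*z,(v-K[1,2])/K[1,1]*z,z,np.ones_like(z)],-1)
    return (p@np.linalg.inv(d["view"]).T)[...,:3]
def blobs(d,lo,hi,amin=60):
    h=cv2.cvtColor(d["image"],cv2.COLOR_RGB2HSV);m=cv2.inRange(h,lo,hi)
    n,l,st,c=cv2.connectedComponentsWithStats(m);P=pts(d)
    return [(c[i],st[i][4],P[(l==i)&(d["depth"]>0)]) for i in range(1,n) if st[i][4]>amin]
BLUE=((105,120,40),(130,255,255));GREEN=((55,120,40),(80,255,255));YEL=((22,180,90),(32,255,255))
E
python3 - <<'E'
from h import *
for n in ["scene","top"]:
    d=dict(np.load(f"pics/{n}0.npz"))
    for nm,c in [("B",BLUE),("G",GREEN),("Y",YEL)]:
        for cc,a,p in blobs(d,*c):
            if len(p)==0: print(n,nm,cc,a);continue
            top=p[p[:,2]>p[:,2].max()-.012]
            r,(w,hh),ang=cv2.minAreaRect(p[:,:2].astype(np.float32)) 
            print(n,nm,cc.round(),a,"z",np.percentile(p[:,2],[1,50,99]).round(3),"min",p[:,:2].min(0).round(3),"max",p[:,:2].max(0).round(3),"topmean",((top.min(0)+top.max(0))/2).round(3),"rect",np.round([*r,w,hh,ang],3))
a=cv2.imread("pics/scene0.png")[130:270,290:460];b=cv2.imread("pics/top0.png")[150:290,170:340]
cv2.imwrite("pics/c1.png",np.hstack([cv2.resize(x,(390,320),interpolation=cv2.INTER_CUBIC) for x in(a,b)]))
E
```

```text
scene B [624.  32.] 228 z [-0.199 -0.146  0.006] min [-0.822  1.192] max [-0.794  1.246] topmean [-0.8    1.201  0.011] rect [-0.807  1.219  0.027  0.055  1.849]
scene B [388. 185.] 464 z [0.005 0.043 0.073] min [0.376 0.251] max [0.439 0.304] topmean [0.408 0.278 0.068] rect [4.0800e-01 2.7700e-01 5.2000e-02 6.3000e-02 8.7661e+01]
scene B [385. 219.] 666 z [0.011 0.065 0.103] min [0.504 0.255] max [0.569 0.31 ] topmean [0.536 0.283 0.1  ] rect [0.536 0.281 0.064 0.056 6.706]
scene B [326. 236.] 178 z [0.005 0.041 0.073] min [0.589 0.109] max [0.647 0.155] topmean [0.619 0.139 0.067] rect [ 0.615  0.134  0.057  0.039 19.299]
scene G [245. 175.] 1656 z [0.007 0.012 0.017] min [ 0.334 -0.213] max [ 0.562 -0.081] topmean [ 0.448 -0.147  0.013] rect [ 0.445 -0.148  0.222  0.087 14.243]
scene G [ 43. 231.] 1795 z [0.005 0.011 0.039] min [ 0.581 -0.745] max [ 0.864 -0.517] topmean [ 0.724 -0.626  0.037] rect [ 0.718 -0.623  0.286  0.214  7.236]
scene G [ 21. 185.] 147 z [0.006 0.015 0.03 ] min [ 0.611 -0.792] max [ 0.671 -0.744] topmean [ 0.641 -0.768  0.025] rect [ 6.4600e-01 -7.6100e-01 
[... 1051 characters left out ...]
0.821] topmean [0.618 0.678 0.034] rect [0.618 0.678 0.277 0.286 0.14 ]
top G [595. 177.] 635 z [0.004 0.008 0.037] min [ 0.576 -0.795] max [ 0.691 -0.584] topmean [ 0.592 -0.662  0.033] rect [ 0.621 -0.7    0.065  0.23  23.853]
top G [549. 162.] 84 z [0.003 0.008 0.07 ] min [ 0.573 -0.601] max [ 0.673 -0.381] topmean [ 0.573 -0.381  0.329] rect [ 0.628 -0.489  0.026  0.24  20.704]
top G [394. 236.] 2890 z [0.006 0.011 0.015] min [ 0.33  -0.213] max [ 0.586 -0.072] topmean [ 0.458 -0.142  0.011] rect [ 0.458 -0.143  0.246  0.086 14.303]
top Y [432. 226.] 3013 z [0.006 0.011 0.06 ] min [ 0.354 -0.319] max [ 0.618 -0.165] topmean [ 0.467 -0.193  0.06 ] rect [ 0.484 -0.24   0.254  0.104 13.764]
```

View pics/c1.png

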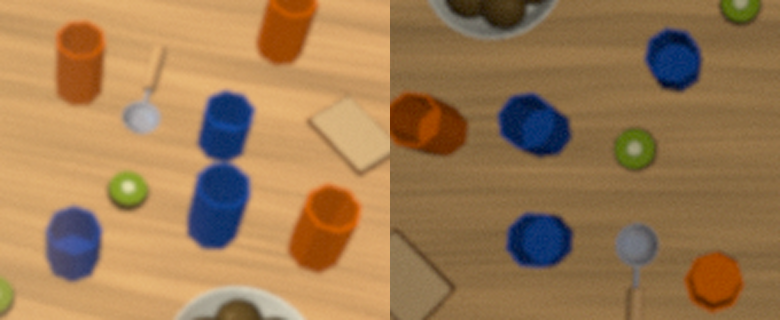

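```bash
cat >> h.py <<'E'
def tool(psi,tilt,s=1):
    """tool heading psi (deg), tilted by `tilt` from straight down towards psi; s: sign of tool y vs left of heading"""
    p,t=np.radians([psi,tilt]);z=np.array([np.cos(p)*np.sin(t),np.sin(p)*np.sin(t),-np.cos(t)])
    y=s*np.array([-np.sin(p),np.cos(p),0]);return np.c_[np.cross(y,z),y,z]
def cur():
    s=telemetry.get_state();return np.array(s["position"]),R.from_euler("xyz",s["orientation"],degrees=True).as_matrix()
def plan(*wps,p0=None,R0=None):
    """waypoints (grasp point or TCP pos, Rot); prints rows of shares, each from the present pose"""
    if p0 is None: p0,R0=cur()
    for p,Rt in wps:
        rv=R.from_matrix(R0.T@Rt).as_rotvec(degrees=True)
        print("dp",(R0.T@(np.array(p)-p0)/.2).round(4).tolist(),"tw",(rv/60).round(4).tolist(),"| mm",round(np.linalg.norm(np.array(p)-p0)*1e3),"deg",round(np.linalg.norm(rv)))
def tcp(g,Rt,d=.019): return np.array(g)+d*Rt[:,2]
E
python3 - <<'E'
from h import *
p,r=cur()
plan(([.5,.27,.3],tool(28,0,1)),([.5,.27,.3],tool(28,0,-1)),([.5,.27,.3],tool(28,40,1)),([.5,.27,.3],tool(28,40,-1)))
E
```

```text
dp [-1.8409, -1.2088, -0.3456] tw [-0.0015, -0.0005, -0.8207] | mm 446 deg 49
dp [-1.8409, -1.2088, -0.3456] tw [-0.0007, 0.0018, 2.1793] | mm 446 deg 131
dp [-1.8409, -1.2088, -0.3456] tw [-0.2876, -0.625, -0.7858] | mm 446 deg 63
dp [-1.8409, -1.2088, -0.3456] tw [-0.7548, 0.3474, 2.0719] | mm 446 deg 134
```

Request:
send_rows([
  {"delta_pos": [-0.3,-0.2,-0.34],"twist": [0,0,-0.1]},
  {"delta_pos": [-0.6,-0.4,-0.35],"twist": [0,0,-0.25]},
  {"delta_pos": [-0.9,-0.6,-0.35],"twist": [0,0,-0.4]},
  {"delta_pos": [-0.95,-0.65,-0.35],"twist": [0,0,-0.5]},
], fingers=0, newtons=30)

```text
t: 0.6
position: [0.3756, 0.4373, 0.3014]
orientation: [-180.0, 0.0, -171.0]
force: [0.9, 0.4, 0.5]
finger_gap: 0.0854
finger_force: 0.0
```

```bash
python3 - <<'E'
from h import *
print(telemetry.get_state()["joint_positions"].round(1),cur()[0])
plan(([.5,.27,.3],tool(28,0,1)),([.5,.27,.3],tool(28,45,1)))
E
```

```text
[-55.3  14.7  -0.4  98.1   0.1  67.2  43.3] [0.37559122 0.43726246 0.3014025 ]
dp [-0.4839, -0.9232, 0.0071] tw [-0.0001, 0.0002, -0.317] | mm 208 deg 19
dp [-0.4839, -0.9232, 0.0071] tw [-0.1245, -0.7428, -0.3005] | mm 208 deg 49
```

Request:
send_rows([
  {"delta_pos": [-0.15,-0.3,0],"twist": [0,-0.15,-0.1]},
  {"delta_pos": [-0.3,-0.6,0],"twist": [-0.05,-0.3,-0.2]},
  {"delta_pos": [-0.45,-0.9,0],"twist": [-0.08,-0.45,-0.25]},
  {"delta_pos": [-0.484,-0.923,0.007],"twist": [-0.1,-0.6,-0.3]},
  {"delta_pos": [-0.484,-0.923,0.007],"twist": [-0.1245,-0.743,-0.3]},
  {"delta_pos": [-0.484,-0.923,0.007],"twist": [-0.1245,-0.743,-0.3]},
  {"delta_pos": [-0.484,-0.923,0.007],"twist": [-0.1245,-0.743,-0.3]},
])

```text
t: 1.48
position: [0.4973, 0.2701, 0.2985]
orientation: [-179.9, 44.9, -152.2]
force: [0.5, 0.1, -0.3]
finger_gap: 0.0853
finger_force: 0.0
```

```bash
python3 - <<'E'
from h import *
print(telemetry.get_state()["joint_positions"].round(1),*cur())
T=[.534,.283]
A=tool(28,45,1)
# grasp point 30 mm below the mouth of the tall one
plan(([.5,.27,.3],A),(tcp([*T,.066],A)-.13*A[:,2],A),(tcp([*T,.066],A),A),([.5,.1,.3],tool(10,-45,1)))
E
```

```text
[-37.   -3.8  -2.6 132.9  51.1  10.7  30.9] [0.49730453 0.27010962 0.29848128] [[-0.62697572 -0.46557504  0.62461294]
 [-0.33086742  0.88500745  0.32754932]
 [-0.70528589 -0.0012986  -0.7089218 ]]
dp [-0.0136, -0.0068, 0.0029] tw [-0.0039, -0.0025, -0.0021] | mm 3 deg 0
dp [0.6849, -0.0291, 0.4048] tw [-0.0039, -0.0025, -0.0021] | mm 159 deg 0
dp [0.6832, -0.0265, 1.0548] tw [-0.0039, -0.0025, -0.0021] | mm 251 deg 0
dp [0.2676, -0.759, -0.2756] tw [-0.0018, 1.4847, 0.3282] | mm 170 deg 91
```

```bash
python3 - <<'E'
from h import *
plan(([.5,.25,.3],tool(28,0,1)))
p,A=np.array([.5,.25,.3]),tool(28,0,1)
plan(([.53,.2,.3],tool(118,0,-1)),([.56,.2,.3],tool(118,45,-1)),p0=p,R0=A)
E
```

```text
dp [0.0195, -0.0953, -0.0299] tw [-0.0028, 0.7475, -0.0035] | mm 20 deg 45
dp [-0.0151, -0.2912, 0.0] tw [0.0, 0.0, 1.5] | mm 58 deg 90
dp [-0.1475, -0.3616, 0.0] tw [-0.5863, 0.5863, 1.4154] | mm 78 deg 98
```

Request:
send_rows([
  {"delta_pos": [0,-0.05,0],"twist": [0,0.15,0]},
  {"delta_pos": [0,-0.1,-0.03],"twist": [0,0.3,0]},
  {"delta_pos": [0.02,-0.1,-0.03],"twist": [0,0.45,0]},
  {"delta_pos": [0.02,-0.1,-0.03],"twist": [0,0.6,0]},
  {"delta_pos": [0.02,-0.1,-0.03],"twist": [0,0.75,0]},
  {"delta_pos": [0.02,-0.1,-0.03],"twist": [0,0.75,0]},
])

```text
t: 2.22
position: [0.502, 0.2539, 0.3021]
orientation: [179.6, -0.2, -152.0]
force: [-0.3, -0.0, -0.5]
finger_gap: 0.0856
finger_force: 0.0
```

Request:
send_rows([
  {"delta_pos": [0,-0.1,0],"twist": [0,0,0.18]},
  {"delta_pos": [0,-0.2,0],"twist": [0,0,0.35]},
  {"delta_pos": [0,-0.3,0],"twist": [0,0,0.52]},
  {"delta_pos": [0,-0.3,0],"twist": [0,0,0.7]},
  {"delta_pos": [0,-0.3,0],"twist": [0,0,0.88]},
  {"delta_pos": [0,-0.3,0],"twist": [0,0,1]},
])

```text
t: 2.98
position: [0.5289, 0.1999, 0.3019]
orientation: [179.8, -0.3, 147.7]
force: [1.5, -0.7, 0.6]
finger_gap: 0.0852
finger_force: 0.0
```

```bash
python3 - <<'E'
from h import *
print(telemetry.get_state()["joint_positions"].round(1),cur()[0])
plan(([.56,.2,.3],tool(118,45,-1)),([.56,.2,.3],tool(118,-45,-1)))
E
```

```text
[-45.   13.8  22.1 100.6  -6.   66.7  36.7] [0.52887853 0.19985953 0.30187276]
dp [-0.1313, 0.0836, 0.0089] tw [-0.1926, 0.7264, 0.4704] | mm 31 deg 53
dp [-0.1313, 0.0836, 0.0089] tw [0.1966, -0.739, 0.4693] | mm 31 deg 54
```

Request:
send_rows([
  {"delta_pos": [-0.1,0.08,0],"twist": [-0.04,0.14,0.1]},
  {"delta_pos": [-0.13,0.08,0],"twist": [-0.08,0.28,0.2]},
  {"delta_pos": [-0.13,0.08,0],"twist": [-0.12,0.42,0.3]},
  {"delta_pos": [-0.13,0.08,0],"twist": [-0.15,0.56,0.38]},
  {"delta_pos": [-0.13,0.08,0],"twist": [-0.19,0.72,0.47]},
  {"delta_pos": [-0.13,0.08,0],"twist": [-0.193,0.726,0.47]},
])

```text
t: 3.72
position: [0.5612, 0.1959, 0.3004]
orientation: [179.8, -44.8, 118.1]
force: [1.1, 0.2, 0.3]
finger_gap: 0.0858
finger_force: 0.0
```

```bash
python3 - <<'E'
from h import *
print(telemetry.get_state()["joint_positions"].round(1),*cur())
T=[.534,.283]
A=tool(118,45,-1)
plan(([.56,.2,.3],A),(tcp([*T,.066],A)-.13*A[:,2],A),(tcp([*T,.066],A),A),([.56,.2,.3],tool(118,0,-1)))
plan(([.56,.2,.3],tool(118,-45,-1)),p0=np.array([.56,.2,.3]),R0=tool(118,0,-1))
E
```

```text
[-19.9  29.2  21.8  92.7 -48.2  89.1  43.4] [0.56122493 0.19589152 0.30040648] [[-0.33390424  0.88379753 -0.32773448]
 [ 0.62625648  0.46786004  0.62362634]
 [ 0.70449328  0.00298564 -0.70970438]]
dp [0.0135, 0.0042, 0.0163] tw [0.0032, 0.0035, 0.0008] | mm 4 deg 0
dp [-0.5095, 0.0819, 0.593] tw [0.0032, 0.0035, 0.0008] | mm 157 deg 0
dp [-0.5071, 0.0796, 1.243] tw [0.0032, 0.0035, 0.0008] | mm 269 deg 0
dp [0.0135, 0.0042, 0.0163] tw [0.0034, -0.7465, -0.0005] | mm 4 deg 45
dp [0.0, 0.0, 0.0] tw [0.0, -0.75, -0.0] | mm 0 deg 45
```

Request:
send_rows([
  {"delta_pos": [0,0,0],"twist": [0,-0.17,0]},
  {"delta_pos": [0,0,0],"twist": [0,-0.34,0]},
  {"delta_pos": [0,0,0],"twist": [0,-0.51,0]},
  {"delta_pos": [0,0,0],"twist": [0,-0.68,0]},
  {"delta_pos": [0,0,0],"twist": [0,-0.85,0]},
  {"delta_pos": [0,0,0],"twist": [0,-1,0]},
])

```text
t: 4.47
position: [0.5598, 0.2012, 0.3037]
orientation: [179.7, 15.5, 118.4]
force: [0.1, 0.3, -0.7]
finger_gap: 0.0854
finger_force: 0.0
```

Request:
send_rows([
  {"delta_pos": [0,0,0],"twist": [0,-0.17,0]},
  {"delta_pos": [0,0,0],"twist": [0,-0.34,0]},
  {"delta_pos": [0,0,0],"twist": [0,-0.5,0]},
  {"delta_pos": [0,0,0],"twist": [0,-0.5,0]},
])

```text
t: 4.97
position: [0.5577, 0.2032, 0.2996]
orientation: [-179.7, 45.3, 118.9]
force: [-0.5, -0.7, 0.9]
finger_gap: 0.0852
finger_force: 0.0
```

```bash
python3 - <<'E'
from h import *
print(telemetry.get_state()["joint_positions"].round(1),*cur())
E
```

```text
[-75.8  25.8  37.1 102.7  31.   69.9 -25.9] [0.55767996 0.20320579 0.2995644 ] [[-0.34045075  0.87723634  0.33845189]
 [ 0.61611608  0.48004145 -0.62446872]
 [-0.71027759 -0.00407519 -0.70390989]]
```

Request:
send_rows([
  {"delta_pos": [0,0,0],"twist": [0,0.17,0]},
  {"delta_pos": [0,0,0],"twist": [0,0.34,0]},
  {"delta_pos": [0,0,0],"twist": [0,0.51,0]},
  {"delta_pos": [0,0,0],"twist": [0,0.68,0]},
  {"delta_pos": [0,0,0],"twist": [0,0.85,0]},
  {"delta_pos": [0,0,0],"twist": [0,1,0]},
])

```text
t: 5.72
position: [0.5622, 0.1962, 0.3057]
orientation: [179.3, -15.0, 118.2]
force: [-0.1, -0.1, -0.5]
finger_gap: 0.0858
finger_force: 0.0
```

Request:
send_rows([
  {"delta_pos": [0,0,0],"twist": [0,0.17,0]},
  {"delta_pos": [0,0,0],"twist": [0,0.34,0]},
  {"delta_pos": [0,0,0],"twist": [0,0.5,0]},
  {"delta_pos": [0,0,0],"twist": [0,0.5,0]},
])

```text
t: 6.22
position: [0.5621, 0.193, 0.3014]
orientation: [179.7, -44.5, 117.9]
force: [0.1, -0.1, 0.4]
finger_gap: 0.0856
finger_force: 0.0
```

```bash
python3 - <<'E'
from h import *
d=cams.get_image("top")
for cc,a,p in blobs(d,*BLUE): 
    top=p[p[:,2]>p[:,2].max()-.012];print(cc.round(),((top.min(0)+top.max(0))/2).round(3))
T=[.534,.283]
A=tool(118,45,-1)
plan((tcp([*T,.066],A)-.13*A[:,2],A),(tcp([*T,.066],A),A))
E
```

```text
[232. 204.] [0.532 0.283 0.098]
[234. 255.] [0.405 0.277 0.068]
dp [-0.5096, 0.0806, 0.6063] tw [0.0055, 0.009, 0.0012] | mm 159 deg 1
dp [-0.5035, 0.0768, 1.2563] tw [0.0055, 0.009, 0.0012] | mm 271 deg 1
```

Request:
send_rows([
  {"delta_pos": [-0.2,0.03,0.2],"twist": [0,0,0]},
  {"delta_pos": [-0.4,0.06,0.4],"twist": [0.005,0.009,0]},
  {"delta_pos": [-0.505,0.08,0.6],"twist": [0.005,0.009,0]},
  {"delta_pos": [-0.505,0.078,0.75],"twist": [0.005,0.009,0]},
  {"delta_pos": [-0.505,0.078,0.75],"twist": [0.005,0.009,0]},
])

```text
t: 6.9
position: [0.5568, 0.2373, 0.1244]
orientation: [-179.9, -45.2, 118.5]
force: [0.0, 0.2, 0.5]
finger_gap: 0.0853
finger_force: 0.0
```

```bash
python3 - <<'E'
from h import *
print(telemetry.get_state()["joint_positions"].round(1))
T=[.534,.283]
A=tool(118,45,-1)
plan((tcp([*T,.068],A),A))
d=cams.get_image("wrist");cv2.imwrite("pics/w1.png",d["image"][...,::-1]);print(d["intrinsics"],d["mount"])
E
```

```text
[-20.6  41.2  17.8  98.7 -54.3  75.9  54.5]
dp [-0.0203, 0.0103, 0.475] tw [-0.0075, -0.0027, 0.0059] | mm 95 deg 1
[[309.70691629   0.         322.58968977]
 [  0.         309.70691629 199.58654344]
 [  0.           0.           1.        ]] [[ 8.63401013e-04 -9.63946834e-01 -2.66093509e-01  6.74088445e-02]
 [ 9.99999602e-01  8.91643748e-04  1.46696631e-05  1.60237848e-03]
 [ 2.23119838e-04 -2.66093416e-01  9.63947221e-01 -1.42064052e-01]
 [ 0.00000000e+00  0.00000000e+00  0.00000000e+00  1.00000000e+00]]
```

View pics/w1.png

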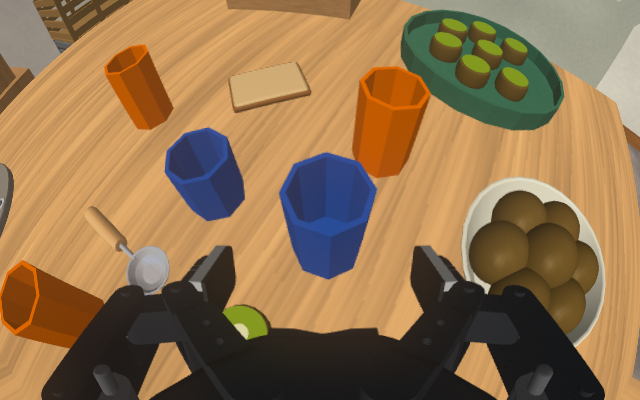

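Request:
send_rows([
  {"delta_pos": [-0.01,0.005,0.16],"twist": [0,0,0]},
  {"delta_pos": [-0.02,0.01,0.32],"twist": [-0.007,-0.003,0.006]},
  {"delta_pos": [-0.02,0.01,0.475],"twist": [-0.007,-0.003,0.006]},
  {"delta_pos": [-0.02,0.01,0.475],"twist": [-0.007,-0.003,0.006]},
  {"delta_pos": [-0.02,0.01,0.475],"twist": [-0.007,-0.003,0.006]},
])

```text
t: 7.58
position: [0.5314, 0.2905, 0.0557]
orientation: [179.9, -44.8, 117.7]
force: [-0.5, -0.2, 0.9]
finger_gap: 0.0855
finger_force: 0.0
```

Request:
send_rows([
  {"delta_pos": [0,0,0],"twist": [0,0,0]},
  {"delta_pos": [0,0,0],"twist": [0,0,0]},
  {"delta_pos": [0,0,0],"twist": [0,0,0]},
  {"delta_pos": [0,0,0],"twist": [0,0,0]},
  {"delta_pos": [0,0,0],"twist": [0,0,0]},
  {"delta_pos": [0,0,0],"twist": [0,0,0]},
], fingers=1, newtons=35)

```text
t: 8.32
position: [0.5309, 0.2904, 0.0554]
orientation: [-180.0, -44.9, 117.6]
force: [2.2, -3.2, 5.7]
finger_gap: 0.0628
finger_force: 36.9
```

```bash
python3 - <<'E'
from h import *
s=telemetry.get_state();print(s["joint_positions"].round(1),s["finger_gap"],s["finger_force"],cur()[0])
T=[.534,.283];p,A=cur()
# actual grasp point rel. tumbler
print("grasp pt",p-.019*A[:,2])
W=[.56,.10,.25]
plan((p+[0,0,.12],A),(W,A),(W,tool(98,0,-1)),(W,tool(98,-10,-1)))
E
```

```text
[-23.7  45.   14.6 102.8 -60.   67.4  57.7] 0.0628081366604696 36.86864588409662 [0.53090444 0.29038862 0.05535745]
grasp pt [0.53711286 0.27849359 0.06880973]
dp [0.4237, -0.0, -0.4248] tw [0.0, 0.0, 0.0] | mm 120 deg 0
dp [0.0421, -0.3115, -1.3326] tw [0.0, 0.0, 0.0] | mm 274 deg 0
dp [0.0421, -0.3115, -1.3326] tw [-0.1278, -0.7413, 0.309] | mm 274 deg 49
dp [0.0421, -0.3115, -1.3326] tw [-0.1017, -0.9062, 0.3231] | mm 274 deg 58
```

Request:
send_rows([
  {"delta_pos": [0.05,0,-0.05],"twist": [0,0,0]},
  {"delta_pos": [0.2,0,-0.2],"twist": [0,0,0]},
  {"delta_pos": [0.4,0,-0.4],"twist": [0,0,0]},
  {"delta_pos": [0.55,0,-0.55],"twist": [0,0,0]},
  {"delta_pos": [0.6,-0.1,-0.65],"twist": [0,-0.1,0]},
  {"delta_pos": [0.5,-0.3,-0.8],"twist": [0,-0.25,0]},
  {"delta_pos": [0.4,-0.5,-1],"twist": [0,-0.4,0]},
  {"delta_pos": [0.4,-0.5,-1],"twist": [0,-0.55,0]},
  {"delta_pos": [0.4,-0.5,-1],"twist": [0,-0.7,0]},
])

```text
t: 9.45
position: [0.4807, 0.1691, 0.2539]
orientation: [179.9, -2.7, 117.5]
force: [0.2, 0.3, -2.7]
finger_gap: 0.0628
finger_force: 38.9
```

```bash
python3 - <<'E'
from h import *
s=telemetry.get_state();print(s["joint_positions"].round(1),s["finger_gap"],s["finger_force"],cur()[0])
B=tool(100,-45,-1);G=[.48,.10,.15]
plan((tcp(G,B),B))
plan((tcp([.48,.10,.031],B),B),p0=tcp(G,B),R0=B)
E
```

```text
[-49.8  11.   29.1 111.2  -9.3  59.7  11.1] 0.06279946670470975 38.85446235537529 [0.48070701 0.16906364 0.25387337]
dp [-0.3965, -0.1833, 0.568] tw [0.1091, -0.7896, 0.2795] | mm 143 deg 51
dp [0.4207, 0.0, 0.4207] tw [0.0, 0.0, 0.0] | mm 119 deg 0
```

Request:
send_rows([
  {"delta_pos": [-0.1,-0.05,0],"twist": [0.02,-0.16,0.05]},
  {"delta_pos": [-0.2,-0.1,0.1],"twist": [0.04,-0.32,0.1]},
  {"delta_pos": [-0.3,-0.15,0.3],"twist": [0.06,-0.48,0.16]},
  {"delta_pos": [-0.4,-0.18,0.45],"twist": [0.08,-0.62,0.22]},
  {"delta_pos": [-0.3965,-0.183,0.568],"twist": [0.109,-0.79,0.28]},
  {"delta_pos": [-0.3965,-0.183,0.568],"twist": [0.109,-0.79,0.28]},
  {"delta_pos": [-0.3965,-0.183,0.568],"twist": [0.109,-0.79,0.28]},
])

```text
t: 10.32
position: [0.4822, 0.0877, 0.1361]
orientation: [-179.8, 44.7, 100.3]
force: [0.0, 0.8, -0.2]
finger_gap: 0.0629
finger_force: 38.9
```

```bash
python3 - <<'E'
from h import *
s=telemetry.get_state();print(s["joint_positions"].round(1),s["finger_gap"],s["finger_force"],cur()[0])
B=tool(100,-45,-1)
plan((tcp([.48,.10,.042],B),B))
d=cams.get_image("scene");cv2.imwrite("pics/s1.png",cv2.resize(d["image"][100:280,240:500,::-1],None,fx=2.5,fy=2.5))
E
```

```text
[-69.3  35.1  35.9 117.2  24.1  56.6 -42.3] 0.06294953554305034 38.89374006539583 [0.48221608 0.08765151 0.13612137]
dp [0.3752, 0.0014, 0.3853] tw [-0.0007, -0.0049, 0.0034] | mm 108 deg 0
```

View pics/s1.png

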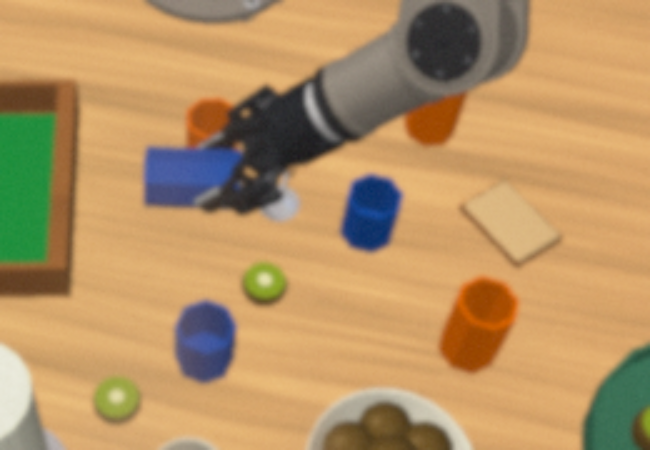

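Request:
send_rows([
  {"delta_pos": [0.1,0,0.1],"twist": [0,0,0]},
  {"delta_pos": [0.2,0,0.2],"twist": [0,0,0]},
  {"delta_pos": [0.3,0,0.3],"twist": [0,0,0]},
  {"delta_pos": [0.36,0,0.36],"twist": [0,-0.004,0]},
  {"delta_pos": [0.38,0,0.385],"twist": [0,-0.004,0]},
  {"delta_pos": [0.38,0,0.385],"twist": [0,-0.004,0]},
])

```text
t: 11.12
position: [0.4818, 0.0876, 0.0273]
orientation: [-179.7, 45.1, 100.3]
force: [0.1, -1.2, -2.1]
finger_gap: 0.0628
finger_force: 38.9
```

Request:
send_rows([
  {"delta_pos": [0.007,0,0.007],"twist": [0,0,0]},
  {"delta_pos": [0.014,0,0.014],"twist": [0,0,0]},
  {"delta_pos": [0.014,0,0.014],"twist": [0,0,0]},
])

```text
t: 11.5
position: [0.4819, 0.0877, 0.0256]
orientation: [-179.7, 45.3, 100.3]
force: [-5.7, 9.0, 25.9]
finger_gap: 0.0631
finger_force: 41.4
```

Request:
send_rows([
  {"delta_pos": [-0.01,0,-0.01],"twist": [0,0,0]},
  {"delta_pos": [-0.01,0,-0.01],"twist": [0,0,0]},
])

```text
t: 11.75
position: [0.4817, 0.088, 0.0258]
orientation: [-179.7, 45.1, 100.4]
force: [-0.4, 1.5, 5.3]
finger_gap: 0.0626
finger_force: 39.5
```

Request:
send_rows([
  {"delta_pos": [-0.01,0,-0.01],"twist": [0,0,0]},
  {"delta_pos": [-0.01,0,-0.01],"twist": [0,0,0]},
  {"delta_pos": [-0.01,0,-0.01],"twist": [0,0,0]},
  {"delta_pos": [-0.01,0,-0.01],"twist": [0,0,0]},
], fingers=0)

```text
t: 12.25
position: [0.4812, 0.0875, 0.028]
orientation: [-179.6, 45.1, 100.4]
force: [-0.1, 0.2, 0.2]
finger_gap: 0.0854
finger_force: 0.0
```

Request:
send_rows([
  {"delta_pos": [0,0,-0.2],"twist": [0,0,0]},
  {"delta_pos": [0,0,-0.45],"twist": [0,0,0]},
  {"delta_pos": [0,0,-0.7],"twist": [0,0.1,0]},
  {"delta_pos": [0.1,0,-0.9],"twist": [0,0.3,0]},
  {"delta_pos": [0.2,0,-0.95],"twist": [0,0.45,0]},
  {"delta_pos": [0.3,0,-0.95],"twist": [0,0.6,0]},
  {"delta_pos": [0.4,0,-0.95],"twist": [0,0.75,0]},
])

```text
t: 13.12
position: [0.4481, 0.2765, 0.1059]
orientation: [-179.9, -0.2, 100.2]
force: [-0.7, -0.0, -1.7]
finger_gap: 0.0855
finger_force: 0.0
```

```bash
python3 - <<'E'
from h import *
s=telemetry.get_state();print(s["joint_positions"].round(1),cur()[0])
d=cams.get_image("scene");cv2.imwrite("pics/s2.png",cv2.resize(d["image"][100:280,240:500,::-1],None,fx=2.5,fy=2.5))
for n in ["scene","top"]:
  d=cams.get_image(n)
  for cc,a,p in blobs(d,*BLUE):
    r,(w,hh),ang=cv2.minAreaRect(p[:,:2].astype(np.float32))
    print(n,cc.round(),a,p[:,2].max().round(3),np.round([*r,w,hh,ang],3))
E
```

```text
[-52.   23.4  17.  116.6 -10.4  41.4 -18.3] [0.44807512 0.276483   0.10593325]
scene [607.  21.] 2418 0.027 [-0.817  1.123  0.223  0.116 63.239]
scene [384. 186.] 225 0.224 [0.445 0.279 0.138 0.05  6.094]
scene [321. 196.] 381 0.066 [ 0.502  0.088  0.047  0.084 12.587]
scene [326. 236.] 197 0.074 [ 0.616  0.133  0.06   0.042 19.189]
top [293. 175.] 441 0.074 [ 0.612  0.128  0.059  0.056 36.636]
top [309. 222.] 759 0.064 [ 0.49   0.085  0.055  0.094 11.63 ]
top [240. 254.] 249 0.192 [0.405 0.268 0.053 0.042 1.603]
```

View pics/s2.png

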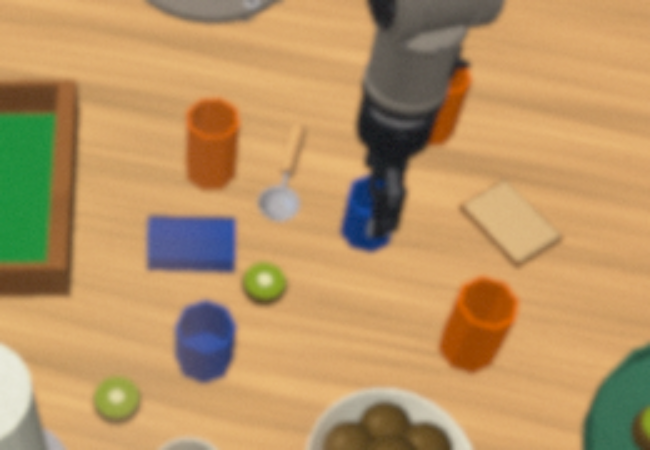

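```bash
cat >> h.py <<'E'
def lying(near,names=("top","scene")):
    for n in names:
        d=cams.get_image(n)
        for cc,a,p in blobs(d,*BLUE):
            q=p[(p[:,2]>.05)&(p[:,2]<.075)]
            if len(q)>30 and np.hypot(*(p[:,:2].mean(0)-near))<.06:
                r,(w,h),ang=cv2.minAreaRect(q[:,:2].astype(np.float32));print(n,len(q),np.round([*r,w,h,ang],3))
E
python3 - <<'E'
from h import *
lying([.495,.086])
psi=101.5;u=np.array([np.cos(np.radians(psi)),np.sin(np.radians(psi)),0])
g=np.array([.497,.086,.031])-.022*u
A=tool(psi,45,-1);V=tool(psi,0,-1)
plan(([.45,.2,.25],V))
plan((tcp(g,A)-.13*A[:,2],A),(tcp(g,A)-.13*A[:,2],tool(psi,20,-1)),(tcp(g,A),A),p0=np.array([.45,.2,.25]),R0=V)
E
```

```text
top 603 [ 0.49   0.085  0.047  0.094 11.337]
scene 289 [ 0.501  0.087  0.039  0.088 15.539]
dp [-0.3792, -0.0599, -0.7201] tw [-0.0046, 0.0042, -0.0217] | mm 163 deg 1
dp [-1.1079, 0.1166, 0.7026] tw [-0.0, 0.75, 0.0] | mm 263 deg 45
dp [-1.1079, 0.1166, 0.7026] tw [0.0, 0.3333, -0.0] | mm 263 deg 20
dp [-0.6482, 0.1166, 1.1622] tw [-0.0, 0.75, 0.0] | mm 267 deg 45
```

Request:
send_rows([
  {"delta_pos": [-0.05,0,-0.25],"twist": [0,0,0]},
  {"delta_pos": [-0.15,-0.02,-0.5],"twist": [0,0,0]},
  {"delta_pos": [-0.38,-0.06,-0.72],"twist": [0,0.1,-0.02]},
  {"delta_pos": [-0.6,0,-0.7],"twist": [0,0.25,-0.02]},
  {"delta_pos": [-0.85,0,-0.6],"twist": [0,0.4,-0.02]},
  {"delta_pos": [-1,0,-0.5],"twist": [0,0.55,-0.02]},
  {"delta_pos": [-1,0,-0.4],"twist": [0,0.7,-0.02]},
  {"delta_pos": [-1,0,-0.4],"twist": [0,0.75,-0.02]},
])

```text
t: 14.38
position: [0.4827, 0.0777, 0.1834]
orientation: [-179.8, -45.0, 101.0]
force: [-0.0, 0.5, -0.2]
finger_gap: 0.085
finger_force: 0.0
```

```bash
cat >> h.py <<'E'
def J():
    s=telemetry.get_state();print("J",s["joint_positions"].round(1),"gap",round(s["finger_gap"],4),"p",np.round(s["position"],4),"t",round(s["t"],1))
E
python3 - <<'E'
from h import *
J()
psi=101.5;u=np.array([np.cos(np.radians(psi)),np.sin(np.radians(psi)),0])
g=np.array([.496,.086,.031])-.022*u
A=tool(psi,45,-1)
plan((tcp(g,A)-.08*A[:,2],A),(tcp(g,A),A))
E
```

```text
J [ -8.4  27.6  22.6 114.6 -52.7  74.4  56.2] gap 0.085 p [0.4827 0.0777 0.1834] t 14.4
dp [-0.5968, 0.0766, 0.1752] tw [0.0018, -0.0002, -0.0058] | mm 125 deg 0
dp [-0.5969, 0.0759, 0.5752] tw [0.0018, -0.0002, -0.0058] | mm 166 deg 0
```

Request:
send_rows([
  {"delta_pos": [-0.25,0.03,0],"twist": [0,0,0]},
  {"delta_pos": [-0.5,0.07,0],"twist": [0,0,-0.006]},
  {"delta_pos": [-0.597,0.076,0.1],"twist": [0,0,-0.006]},
  {"delta_pos": [-0.597,0.076,0.3],"twist": [0,0,-0.006]},
  {"delta_pos": [-0.597,0.076,0.48],"twist": [0,0,-0.006]},
  {"delta_pos": [-0.597,0.076,0.57],"twist": [0,0,-0.006]},
  {"delta_pos": [-0.597,0.076,0.57],"twist": [0,0,-0.006]},
])

```text
t: 15.25
position: [0.4991, 0.0798, 0.0205]
orientation: [179.5, -44.9, 102.1]
force: [0.5, 0.1, 0.7]
finger_gap: 0.0853
finger_force: 0.0
```

Request:
send_rows([
  {"delta_pos": [0,0,0],"twist": [0,0,0]},
  {"delta_pos": [0,0,0],"twist": [0,0,0]},
  {"delta_pos": [0,0,0],"twist": [0,0,0]},
  {"delta_pos": [0,0,0],"twist": [0,0,0]},
  {"delta_pos": [0,0,0],"twist": [0,0,0]},
], fingers=1)

```text
t: 15.88
position: [0.5005, 0.0769, 0.0219]
orientation: [179.2, -44.8, 101.9]
force: [-0.5, -4.3, 5.3]
finger_gap: 0.0594
finger_force: 38.6
```

```bash
python3 - <<'E'
from h import *
J();p,A=cur();print("grasp",p-.019*A[:,2])
V=tool(101.5,0,-1)
plan((p+[0,0,.13],A),([.52,.06,.28],V))
E
```

```text
J [ -4.2  44.5  17.4 114.  -61.8  65.1  71.3] gap 0.0594 p [0.5005 0.0769 0.0219] t 15.9
grasp [0.50305526 0.06369348 0.03536043]
dp [0.4583, 0.0061, -0.4609] tw [0.0, 0.0, 0.0] | mm 130 deg 0
dp [0.8373, 0.0909, -0.9863] tw [0.009, -0.7474, 0.0022] | mm 259 deg 45
```

Request:
send_rows([
  {"delta_pos": [0.1,0,-0.1],"twist": [0,0,0]},
  {"delta_pos": [0.28,0,-0.28],"twist": [0,0,0]},
  {"delta_pos": [0.46,0.02,-0.48],"twist": [0,-0.12,0]},
  {"delta_pos": [0.6,0.05,-0.65],"twist": [0,-0.28,0]},
  {"delta_pos": [0.75,0.09,-0.85],"twist": [0,-0.45,0]},
  {"delta_pos": [0.84,0.09,-0.98],"twist": [0,-0.6,0]},
  {"delta_pos": [0.84,0.09,-0.98],"twist": [0,-0.75,0]},
  {"delta_pos": [0.84,0.09,-0.98],"twist": [0,-0.9,0]},
])

```text
t: 16.88
position: [0.5197, 0.0621, 0.28]
orientation: [179.3, 9.3, 101.3]
force: [-1.2, -0.1, -1.9]
finger_gap: 0.0597
finger_force: 38.2
```

```bash
python3 - <<'E'
from h import *
J()
B=tool(104.3,-45,-1);g=np.array([.539,-.117,.19])
plan((tcp(g,B),B),(tcp(g-[0,0,.1],B),B))
E
```

```text
J [-49.1  10.6  34.2 109.1   3.8  62.1  -5.7] gap 0.0597 p [0.5197 0.0621 0.28  ] t 16.9
dp [-0.8677, -0.0854, 0.6653] tw [-0.0121, -0.5945, -0.0485] | mm 219 deg 36
dp [-0.7869, -0.0913, 1.1587] tw [-0.0121, -0.5945, -0.0485] | mm 281 deg 36
```

Request:
send_rows([
  {"delta_pos": [-0.15,-0.02,0],"twist": [0,-0.16,0]},
  {"delta_pos": [-0.35,-0.04,0.1],"twist": [0,-0.32,-0.02]},
  {"delta_pos": [-0.55,-0.06,0.3],"twist": [0,-0.46,-0.04]},
  {"delta_pos": [-0.75,-0.08,0.5],"twist": [-0.01,-0.594,-0.048]},
  {"delta_pos": [-0.868,-0.085,0.665],"twist": [-0.012,-0.594,-0.0485]},
  {"delta_pos": [-0.868,-0.085,0.665],"twist": [-0.012,-0.594,-0.0485]},
  {"delta_pos": [-0.868,-0.085,0.665],"twist": [-0.012,-0.594,-0.0485]},
])

```text
t: 17.75
position: [0.5424, -0.129, 0.1751]
orientation: [-179.8, 44.7, 104.5]
force: [-0.6, -0.0, -0.6]
finger_gap: 0.0593
finger_force: 39.0
```

```bash
python3 - <<'E'
from h import *
J()
B=tool(104.3,-45,-1);g=np.array([.539,-.117,.19])
plan((tcp(g-[0,0,.1],B),B))
d=cams.get_image("scene");a=d["image"][80:260,150:410,::-1]
P=cams.get_image("top");b=P["image"][120:300,300:560,::-1]
cv2.imwrite("pics/s3.png",np.vstack([cv2.resize(x,None,fx=1.6,fy=1.6,interpolation=cv2.INTER_CUBIC) for x in(a,b)]))
E
```

```text
J [-51.   28.4  41.7 122.8  41.3  42.1 -31.5] gap 0.0593 p [ 0.5424 -0.129   0.1751] t 17.8
dp [0.3434, -0.0005, 0.3537] tw [-0.0008, -0.0044, 0.0021] | mm 99 deg 0
```

View pics/s3.png

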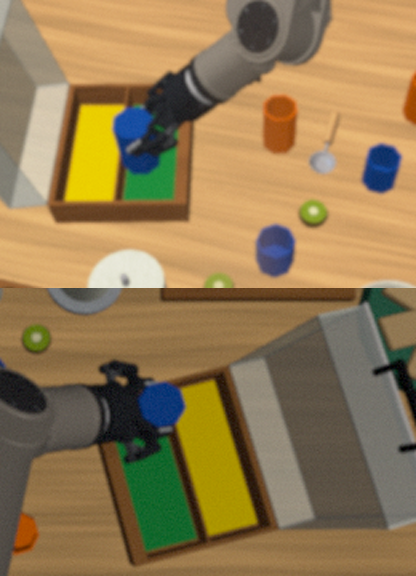

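```bash
python3 - <<'E'
from h import *
for n in("top","scene"):
  d=cams.get_image(n)
  for cc,a,p in blobs(d,*BLUE):
    m=np.hypot(p[:,0]-.54,p[:,1]+.12)<.07
    if m.sum()>50:
        q=p[m];q=q[q[:,2]>.205];print(n,q.min(0),q.max(0),(q.min(0)+q.max(0))/2,cv2.minEnclosingCircle(q[:,:2].astype(np.float32)))
E
```

```text
top [ 0.50878748 -0.1488409   0.20506293] [ 0.57045538 -0.08171101  0.24533833] [ 0.53962143 -0.11527596  0.22520063] ((0.5366259813308716, -0.11558757722377777), 0.03491697087883949)
scene [ 0.50488915 -0.14777473  0.20567693] [ 0.59238234 -0.07498046  0.24629182] [ 0.54863575 -0.1113776   0.22598437] ((0.5535054206848145, -0.10467910766601562), 0.04902265965938568)
```

Request:
send_rows([
  {"delta_pos": [0.08,0,0.11],"twist": [0,0,0]},
  {"delta_pos": [0.18,0,0.21],"twist": [0,0,0]},
  {"delta_pos": [0.27,0,0.3],"twist": [0,-0.004,0]},
  {"delta_pos": [0.32,0,0.36],"twist": [0,-0.004,0]},
  {"delta_pos": [0.335,0,0.373],"twist": [0,-0.004,0]},
  {"delta_pos": [0.335,0,0.373],"twist": [0,-0.004,0]},
])

```text
t: 18.7
position: [0.5431, -0.1339, 0.0748]
orientation: [-179.8, 45.0, 104.6]
force: [0.4, -0.4, -1.7]
finger_gap: 0.0593
finger_force: 38.9
```

Request:
send_rows([
  {"delta_pos": [0.01,0,0.01],"twist": [0,0,0]},
  {"delta_pos": [0.018,0,0.018],"twist": [0,0,0]},
  {"delta_pos": [0.018,0,0.018],"twist": [0,0,0]},
])

```text
t: 19.08
position: [0.5427, -0.1354, 0.072]
orientation: [-179.8, 45.2, 104.4]
force: [-7.8, 8.6, 22.7]
finger_gap: 0.0596
finger_force: 38.5
```

Request:
send_rows([
  {"delta_pos": [-0.012,0,-0.012],"twist": [0,0,0]},
  {"delta_pos": [-0.012,0,-0.012],"twist": [0,0,0]},
])

```text
t: 19.32
position: [0.543, -0.134, 0.0731]
orientation: [-179.8, 45.0, 104.5]
force: [-0.3, -0.2, -2.1]
finger_gap: 0.0593
finger_force: 37.9
```

Request:
send_rows([
  {"delta_pos": [0,0,0],"twist": [0,0,0]},
  {"delta_pos": [0,0,0],"twist": [0,0,0]},
  {"delta_pos": [0,0,0],"twist": [0,0,0]},
  {"delta_pos": [0,0,0],"twist": [0,0,0]},
], fingers=0)

```text
t: 19.82
position: [0.5426, -0.1344, 0.0727]
orientation: [-179.7, 45.0, 104.6]
force: [0.8, 0.3, -0.8]
finger_gap: 0.0851
finger_force: 0.0
```

Request:
send_rows([
  {"delta_pos": [0,0,-0.15],"twist": [0,0,0]},
  {"delta_pos": [0,0,-0.4],"twist": [0,0,0]},
  {"delta_pos": [0,0,-0.65],"twist": [0,0,0]},
  {"delta_pos": [0,0,-0.9],"twist": [0,0.1,0]},
  {"delta_pos": [0,0,-1],"twist": [0,0.25,0]},
  {"delta_pos": [0,0,-1],"twist": [0,0.4,0]},
  {"delta_pos": [0,0,-1],"twist": [0,0.55,0]},
  {"delta_pos": [0,0,-1],"twist": [0,0.75,0]},
])

```text
t: 20.82
position: [0.5082, 0.0038, 0.2149]
orientation: [-179.9, 0.9, 104.5]
force: [0.2, -0.7, -1.7]
finger_gap: 0.0854
finger_force: 0.0
```

```bash
python3 - <<'E'
from h import *
J()
for n in("top","scene"):
  d=cams.get_image(n)
  if n=="scene":a=d["image"][80:260,150:410,::-1]
  else: b=d["image"][120:300,300:560,::-1]
  for cc,ar,p in blobs(d,*BLUE):
    if p[:,2].max()>.3 or p[:,1].mean()>.9: continue
    q=p[p[:,2]>np.percentile(p[:,2],98)-.012];print(n,cc.round(),ar,"ztop",np.percentile(p[:,2],98).round(3),((q.min(0)+q.max(0))/2).round(3))
cv2.imwrite("pics/s4.png",np.vstack([cv2.resize(x,None,fx=1.6,fy=1.6,interpolation=cv2.INTER_CUBIC) for x in(a,b)]))
E
```

```text
J [-33.8  13.4  30.3 114.4  -7.2  54.1  14.5] gap 0.0854 p [0.5082 0.0038 0.2149] t 20.8
top [293. 175.] 440 ztop 0.072 [0.612 0.127 0.067]
top [234. 255.] 489 ztop 0.072 [0.405 0.277 0.067]
scene [388. 185.] 458 ztop 0.072 [0.409 0.278 0.068]
scene [238. 188.] 638 ztop 0.115 [ 0.545 -0.126  0.11 ]
scene [326. 236.] 171 ztop 0.072 [0.619 0.137 0.067]
```

View pics/s4.png

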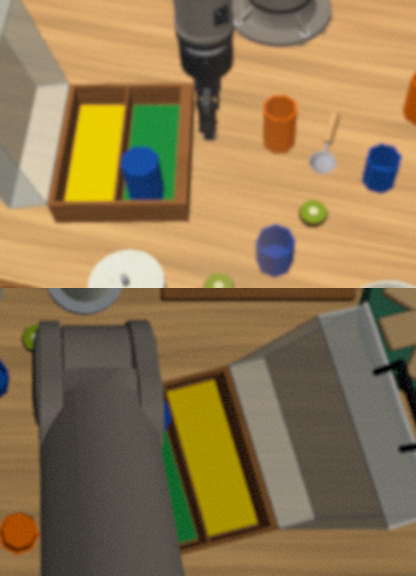

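```bash
python3 - <<'E'
from h import *
A=tool(102,45,-1);g=np.array([.613,.128,.045])
plan((tcp(g,A)-.17*A[:,2],A),(tcp(g,A)-.10*A[:,2],A),(tcp(g,A),A))
E
```

```text
dp [-0.0136, 0.6459, 0.3174] tw [-0.0118, 0.7689, 0.0273] | mm 144 deg 46
dp [0.2386, 0.6536, 0.5599] tw [-0.0118, 0.7689, 0.0273] | mm 179 deg 46
dp [0.599, 0.6646, 0.9064] tw [-0.0118, 0.7689, 0.0273] | mm 255 deg 46
```

Request:
send_rows([
  {"delta_pos": [0,0.1,0],"twist": [0,0.16,0]},
  {"delta_pos": [0,0.3,0.05],"twist": [0,0.32,0.01]},
  {"delta_pos": [0,0.5,0.15],"twist": [0,0.48,0.02]},
  {"delta_pos": [-0.01,0.646,0.3],"twist": [-0.01,0.64,0.027]},
  {"delta_pos": [-0.01,0.646,0.317],"twist": [-0.012,0.769,0.027]},
  {"delta_pos": [0.1,0.65,0.43],"twist": [-0.012,0.769,0.027]},
  {"delta_pos": [0.1,0.65,0.43],"twist": [-0.012,0.769,0.027]},
])

```text
t: 21.8
position: [0.6268, 0.0551, 0.1247]
orientation: [-179.2, -45.0, 102.3]
force: [-0.7, 0.2, 0.1]
finger_gap: 0.0855
finger_force: 0.0
```

```bash
python3 - <<'E'
from h import *
J()
A=tool(102,45,-1);g=np.array([.613,.128,.045])
plan((tcp(g,A),A))
d=cams.get_image("wrist");cv2.imwrite("pics/w2.png",d["image"][...,::-1])
E
```

```text
J [ -1.9  43.2  16.1  93.6 -52.1  77.8  52.3] gap 0.0855 p [0.6268 0.0551 0.1247] t 21.8
dp [-0.0195, 0.0193, 0.639] tw [-0.0163, 0.0002, 0.0034] | mm 128 deg 1
```

View pics/w2.png

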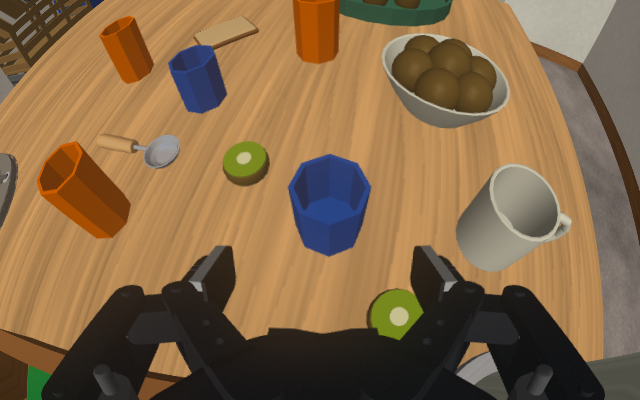

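Request:
send_rows([
  {"delta_pos": [-0.01,0.01,0.2],"twist": [-0.01,0,0]},
  {"delta_pos": [-0.02,0.02,0.4],"twist": [-0.016,0,0.003]},
  {"delta_pos": [-0.02,0.02,0.56],"twist": [-0.016,0,0.003]},
  {"delta_pos": [-0.02,0.02,0.639],"twist": [-0.016,0,0.003]},
  {"delta_pos": [-0.02,0.02,0.639],"twist": [-0.016,0,0.003]},
  {"delta_pos": [-0.02,0.02,0.639],"twist": [-0.016,0,0.003]},
])

```text
t: 22.6
position: [0.6149, 0.1371, 0.0349]
orientation: [179.3, -44.8, 102.3]
force: [-0.2, 0.1, 0.1]
finger_gap: 0.0856
finger_force: 0.0
```

Request:
send_rows([
  {"delta_pos": [0,0,0],"twist": [0,0,0]},
  {"delta_pos": [0,0,0],"twist": [0,0,0]},
  {"delta_pos": [0,0,0],"twist": [0,0,0]},
  {"delta_pos": [0,0,0],"twist": [0,0,0]},
  {"delta_pos": [0,0,0],"twist": [0,0,0]},
  {"delta_pos": [0,0,0],"twist": [0,0,0]},
], fingers=1, newtons=40)

```text
t: 23.35
position: [0.6148, 0.1373, 0.035]
orientation: [179.3, -44.8, 102.2]
force: [-0.0, -3.3, 5.5]
finger_gap: 0.0628
finger_force: 43.6
```

```bash
python3 - <<'E'
from h import *
J();p,A=cur();print("grasp",p-.019*A[:,2])
V=tool(100,0,-1)
plan((p+[0,0,.13],A),([.50,.10,.27],V))
E
```

```text
J [ -6.   47.8  11.9  99.3 -59.4  66.   56.8] gap 0.0628 p [0.6148 0.1373 0.035 ] t 23.4
grasp [0.61737738 0.12413767 0.04847564]
dp [0.4583, 0.0057, -0.4609] tw [0.0, 0.0, 0.0] | mm 130 deg 0
dp [0.7856, -0.5894, -0.8831] tw [-0.0035, -0.7474, 0.0309] | mm 264 deg 45
```

Request:
send_rows([
  {"delta_pos": [0.1,0,-0.1],"twist": [0,0,0]},
  {"delta_pos": [0.28,0,-0.28],"twist": [0,0,0]},
  {"delta_pos": [0.46,0,-0.46],"twist": [0,0,0]},
  {"delta_pos": [0.55,-0.15,-0.6],"twist": [0,-0.15,0]},
  {"delta_pos": [0.65,-0.35,-0.75],"twist": [0,-0.3,0.01]},
  {"delta_pos": [0.78,-0.55,-0.88],"twist": [0,-0.45,0.02]},
  {"delta_pos": [0.785,-0.59,-0.883],"twist": [0,-0.6,0.03]},
  {"delta_pos": [0.785,-0.59,-0.883],"twist": [-0.004,-0.75,0.03]},
  {"delta_pos": [0.785,-0.59,-0.883],"twist": [-0.004,-0.85,0.03]},
])

```text
t: 24.48
position: [0.4992, 0.1019, 0.2699]
orientation: [179.8, 6.3, 100.2]
force: [0.1, 0.5, -0.6]
finger_gap: 0.0632
finger_force: 44.3
```

```bash
python3 - <<'E'
from h import *
J()
B=tool(100,-45,-1)
plan((tcp([.48,.10,.13],B),B),(tcp([.48,.10,.042],B),B))
E
```

```text
J [-44.6   9.7  25.2 110.2   2.4  61.9 -10.6] gap 0.0632 p [0.4992 0.1019 0.2699] t 24.5
dp [0.0247, -0.0987, 0.7682] tw [0.0044, -0.6454, 0.0018] | mm 155 deg 39
dp [0.0728, -0.1002, 1.2055] tw [0.0044, -0.6454, 0.0018] | mm 242 deg 39
```

Request:
send_rows([
  {"delta_pos": [0,-0.03,0.1],"twist": [0,-0.16,0]},
  {"delta_pos": [0.01,-0.06,0.3],"twist": [0,-0.32,0]},
  {"delta_pos": [0.02,-0.1,0.5],"twist": [0,-0.48,0]},
  {"delta_pos": [0.025,-0.1,0.7],"twist": [0.004,-0.645,0]},
  {"delta_pos": [0.04,-0.1,0.85],"twist": [0.004,-0.645,0]},
  {"delta_pos": [0.055,-0.1,1],"twist": [0.004,-0.645,0]},
  {"delta_pos": [0.055,-0.1,1],"twist": [0.004,-0.645,0]},
])

```text
t: 25.35
position: [0.4808, 0.0867, 0.0677]
orientation: [-179.5, 45.0, 100.4]
force: [1.4, -0.8, 0.2]
finger_gap: 0.0634
finger_force: 44.2
```

```bash
python3 - <<'E'
from h import *
J()
B=tool(100,-45,-1)
plan((tcp([.48,.10,.041],B),B))
E
```

```text
J [-60.9  39.9  24.6 117.6  29.2  52.9 -51.7] gap 0.0634 p [0.4808 0.0867 0.0677] t 25.4
dp [0.1413, 0.0086, 0.1427] tw [-0.0036, -0.0008, 0.0042] | mm 40 deg 0
```

Request:
send_rows([
  {"delta_pos": [0.07,0,0.07],"twist": [0,0,0]},
  {"delta_pos": [0.12,0,0.12],"twist": [0,0,0]},
  {"delta_pos": [0.142,0,0.142],"twist": [0,0,0]},
  {"delta_pos": [0.142,0,0.142],"twist": [0,0,0]},
])

```text
t: 25.85
position: [0.4816, 0.0873, 0.0289]
orientation: [-179.8, 44.8, 100.2]
force: [-0.1, 0.2, -1.1]
finger_gap: 0.0632
finger_force: 44.2
```

Request:
send_rows([
  {"delta_pos": [0.007,0,0.007],"twist": [0,0,0]},
  {"delta_pos": [0.014,0,0.014],"twist": [0,0,0]},
  {"delta_pos": [0.014,0,0.014],"twist": [0,0,0]},
])

```text
t: 26.22
position: [0.4815, 0.0874, 0.0247]
orientation: [-179.8, 44.8, 100.2]
force: [0.5, -0.1, -0.8]
finger_gap: 0.063
finger_force: 44.2
```

Not in contact yet; a little lower.

Request:
send_rows([
  {"delta_pos": [0.006,0,0.006],"twist": [0,0,0]},
  {"delta_pos": [0.012,0,0.012],"twist": [0,0,0]},
  {"delta_pos": [0.012,0,0.012],"twist": [0,0,0]},
])

```text
t: 26.6
position: [0.4816, 0.0875, 0.0236]
orientation: [-179.8, 45.0, 100.1]
force: [-6.8, 7.9, 23.8]
finger_gap: 0.063
finger_force: 46.4
```

Request:
send_rows([
  {"delta_pos": [-0.01,0,-0.01],"twist": [0,0,0]},
  {"delta_pos": [-0.01,0,-0.01],"twist": [0,0,0]},
])

```text
t: 26.85
position: [0.4816, 0.0875, 0.0242]
orientation: [-179.8, 44.8, 100.2]
force: [-1.0, 1.5, 0.1]
finger_gap: 0.0632
finger_force: 44.3
```

Request:
send_rows([
  {"delta_pos": [0,0,0],"twist": [0,0,0]},
  {"delta_pos": [0,0,0],"twist": [0,0,0]},
  {"delta_pos": [0,0,0],"twist": [0,0,0]},
  {"delta_pos": [0,0,0],"twist": [0,0,0]},
], fingers=0)

```text
t: 27.35
position: [0.4815, 0.0873, 0.0241]
orientation: [-179.8, 44.8, 100.2]
force: [0.2, -1.2, 0.6]
finger_gap: 0.0851
finger_force: 0.0
```

Request:
send_rows([
  {"delta_pos": [0,0,-0.2],"twist": [0,0,0]},
  {"delta_pos": [0,0,-0.45],"twist": [0,0,0]},
  {"delta_pos": [-0.15,0,-0.65],"twist": [0,0.1,0]},
  {"delta_pos": [-0.4,0,-0.8],"twist": [0,0.25,0]},
  {"delta_pos": [-0.6,0,-0.8],"twist": [0,0.4,0]},
  {"delta_pos": [-0.6,0,-0.8],"twist": [0,0.55,0]},
  {"delta_pos": [-0.6,0,-0.8],"twist": [0,0.7,0]},
])

```text
t: 28.22
position: [0.4776, 0.1145, 0.2236]
orientation: [180.0, 2.5, 100.0]
force: [-0.8, 1.0, -1.1]
finger_gap: 0.0854
finger_force: 0.0
```

```bash
python3 - <<'E'
from h import *
J()
lying([.49,.09])
psi=100;u=np.array([np.cos(np.radians(psi)),np.sin(np.radians(psi)),0])
d=cams.get_image("scene");cv2.imwrite("pics/s5.png",cv2.resize(d["image"][100:280,240:500,::-1],None,fx=2,fy=2))
E
```

```text
J [-41.4  10.6  21.7 115.3  -1.8  55.3  -9. ] gap 0.0854 p [0.4776 0.1145 0.2236] t 28.2
top 164 [ 0.493  0.071  0.046  0.027 18.499]
scene 205 [ 0.496  0.092  0.037  0.059 19.583]
```

View pics/s5.png

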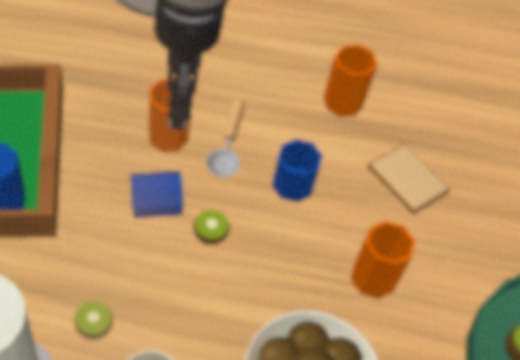

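```bash
python3 - <<'E'
from h import *
psi=103;u=np.array([np.cos(np.radians(psi)),np.sin(np.radians(psi)),0])
g=np.array([.496,.089,.031])-.015*u
A=tool(psi,45,-1)
plan((tcp(g,A)-.10*A[:,2],A),(tcp(g,A),A))
E
```

```text
dp [-0.4561, 0.0945, 0.6954] tw [0.0181, 0.7978, -0.0538] | mm 167 deg 48
dp [-0.0858, 0.075, 1.0308] tw [0.0181, 0.7978, -0.0538] | mm 207 deg 48
```

Request:
send_rows([
  {"delta_pos": [-0.25,0.03,0],"twist": [0,0.16,-0.01]},
  {"delta_pos": [-0.5,0.06,0.05],"twist": [0,0.32,-0.02]},
  {"delta_pos": [-0.6,0.09,0.2],"twist": [0.01,0.48,-0.04]},
  {"delta_pos": [-0.6,0.095,0.4],"twist": [0.018,0.64,-0.054]},
  {"delta_pos": [-0.52,0.095,0.63],"twist": [0.018,0.798,-0.054]},
  {"delta_pos": [-0.456,0.0945,0.695],"twist": [0.018,0.798,-0.054]},
  {"delta_pos": [-0.456,0.0945,0.695],"twist": [0.018,0.798,-0.054]},
])

```text
t: 29.25
position: [0.5103, 0.0235, 0.085]
orientation: [-179.3, -45.2, 103.0]
force: [-0.2, -0.4, 0.2]
finger_gap: 0.0855
finger_force: 0.0
```

```bash
python3 - <<'E'
from h import *
J()
psi=103;u=np.array([np.cos(np.radians(psi)),np.sin(np.radians(psi)),0])
g=np.array([.496,.089,.031])-.015*u
A=tool(psi,45,-1)
plan((tcp(g,A),A))
d=cams.get_image("wrist");cv2.imwrite("pics/w3.png",d["image"][...,::-1])
lying([.49,.09])
E
```

```text
J [  2.8  39.7  14.6 108.8 -50.6  71.2  63.7] gap 0.0855 p [0.5103 0.0235 0.085 ] t 29.2
dp [-0.0085, 0.0101, 0.4697] tw [-0.0121, -0.0038, 0.0005] | mm 94 deg 1
top 413 [ 0.487  0.089  0.047  0.064 16.906]
scene 226 [ 0.497  0.092  0.039  0.059 22.294]
```

View pics/w3.png

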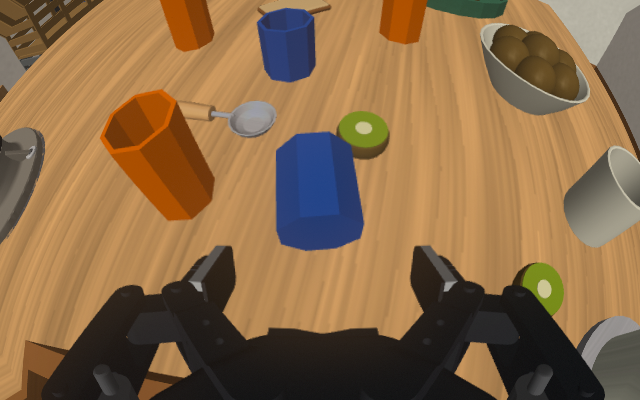

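```bash
python3 - <<'E'
from h import *
psi=107;u=np.array([np.cos(np.radians(psi)),np.sin(np.radians(psi)),0])
g=np.array([.495,.090,.031])-.015*u
A=tool(psi,45,-1)
plan((tcp(g,A),A))
E
```

```text
dp [-0.0105, -0.0086, 0.4931] tw [0.0416, 0.0004, -0.0408] | mm 99 deg 3
```

Request:
send_rows([
  {"delta_pos": [0,0,0.1],"twist": [0.04,0,-0.04]},
  {"delta_pos": [-0.01,-0.005,0.25],"twist": [0.04,0,-0.04]},
  {"delta_pos": [-0.01,-0.009,0.4],"twist": [0.04,0,-0.04]},
  {"delta_pos": [-0.01,-0.009,0.485],"twist": [0.04,0,-0.04]},
  {"delta_pos": [-0.01,-0.009,0.485],"twist": [0.04,0,-0.04]},
])

```text
t: 30.02
position: [0.4946, 0.0881, 0.0178]
orientation: [-180.0, -45.1, 106.9]
force: [0.9, -0.4, 0.5]
finger_gap: 0.0851
finger_force: 0.0
```

Request:
send_rows([
  {"delta_pos": [0,0,0],"twist": [0,0,0]},
  {"delta_pos": [0,0,0],"twist": [0,0,0]},
  {"delta_pos": [0,0,0],"twist": [0,0,0]},
  {"delta_pos": [0,0,0],"twist": [0,0,0]},
  {"delta_pos": [0,0,0],"twist": [0,0,0]},
  {"delta_pos": [0,0,0],"twist": [0,0,0]},
], fingers=1)

```text
t: 30.78
position: [0.4961, 0.0854, 0.0187]
orientation: [179.9, -45.0, 106.7]
force: [-0.1, -2.7, 6.3]
finger_gap: 0.0593
finger_force: 43.6
```

```bash
python3 - <<'E'
from h import *
J();p,A=cur();print("grasp",p-.019*A[:,2])
V=tool(105,0,-1)
plan((p+[0,0,.13],A),([.52,.04,.28],V))
E
```

```text
J [ -0.5  44.5  10.5 111.7 -55.1  63.4  68.4] gap 0.0593 p [0.4961 0.0854 0.0187] t 30.8
grasp [0.49992931 0.07256059 0.0321249 ]
dp [0.4598, 0.0008, -0.4594] tw [0.0, 0.0, 0.0] | mm 130 deg 0
dp [0.7462, 0.0511, -1.1016] tw [-0.0096, -0.7504, 0.0266] | mm 266 deg 45
```

Request:
send_rows([
  {"delta_pos": [0.1,0,-0.1],"twist": [0,0,0]},
  {"delta_pos": [0.28,0,-0.28],"twist": [0,0,0]},
  {"delta_pos": [0.46,0.01,-0.5],"twist": [0,-0.12,0]},
  {"delta_pos": [0.58,0.03,-0.7],"twist": [0,-0.28,0.01]},
  {"delta_pos": [0.7,0.05,-0.9],"twist": [0,-0.45,0.02]},
  {"delta_pos": [0.746,0.05,-1],"twist": [0,-0.6,0.027]},
  {"delta_pos": [0.746,0.05,-1],"twist": [0,-0.75,0.027]},
  {"delta_pos": [0.746,0.05,-1],"twist": [0,-0.9,0.027]},
])

```text
t: 31.78
position: [0.5157, 0.0545, 0.2661]
orientation: [-179.7, 9.2, 105.2]
force: [-0.5, 0.6, -1.5]
finger_gap: 0.0592
finger_force: 43.1
```

```bash
python3 - <<'E'
from h import *
J()
B=tool(104.3,-45,-1);g=np.array([.483,-.242,.2])
plan((tcp([.50,-.08,.27],B),B),(tcp(g,B),B))
plan((tcp(g,B),B),p0=tcp([.50,-.08,.27],B),R0=B)
E
```

```text
J [-40.   10.5  24.4 110.1   5.6  60.8  -3.4] gap 0.0592 p [0.5157 0.0545 0.2661] t 31.8
dp [-0.6789, -0.253, 0.159] tw [0.0027, -0.5971, 0.0157] | mm 148 deg 36
dp [-1.3726, -0.5457, 0.6269] tw [0.0027, -0.5971, 0.0157] | mm 321 deg 36
dp [-0.2927, -0.2824, 0.7877] tw [0.0, 0.0, 0.0] | mm 177 deg 0
```

Request:
send_rows([
  {"delta_pos": [-0.15,-0.06,0],"twist": [0,-0.16,0]},
  {"delta_pos": [-0.35,-0.12,0.05],"twist": [0,-0.32,0]},
  {"delta_pos": [-0.55,-0.2,0.1],"twist": [0,-0.46,0.01]},
  {"delta_pos": [-0.68,-0.25,0.16],"twist": [0.003,-0.597,0.016]},
  {"delta_pos": [-0.68,-0.25,0.16],"twist": [0.003,-0.597,0.016]},
  {"delta_pos": [-0.68,-0.25,0.16],"twist": [0.003,-0.597,0.016]},
])

```text
t: 32.52
position: [0.5042, -0.0921, 0.2551]
orientation: [-179.8, 44.6, 104.5]
force: [-0.1, 0.0, 0.3]
finger_gap: 0.0592
finger_force: 43.3
```

Request:
send_rows([
  {"delta_pos": [-0.08,-0.07,0.2],"twist": [0,0,0]},
  {"delta_pos": [-0.16,-0.15,0.4],"twist": [0,0,0]},
  {"delta_pos": [-0.23,-0.22,0.6],"twist": [0,0,0]},
  {"delta_pos": [-0.29,-0.28,0.76],"twist": [0,0,0]},
  {"delta_pos": [-0.293,-0.282,0.788],"twist": [0,0,0]},
  {"delta_pos": [-0.293,-0.282,0.788],"twist": [0,0,0]},
])

```text
t: 33.28
position: [0.4876, -0.2544, 0.1849]
orientation: [-179.9, 44.7, 104.4]
force: [-0.8, 0.8, 0.4]
finger_gap: 0.0593
finger_force: 43.4
```

```bash
python3 - <<'E'
from h import *
J()
B=tool(104.3,-45,-1);g=np.array([.483,-.242,.07])
plan((tcp(g,B),B))
d=cams.get_image("scene");a=d["image"][80:260,150:410,::-1]
P=cams.get_image("top");b=P["image"][120:300,300:560,::-1]
cv2.imwrite("pics/s6.png",np.vstack([cv2.resize(x,None,fx=1.6,fy=1.6,interpolation=cv2.INTER_CUBIC) for x in(a,b)]))
for dd in(d,P):
  for cc,ar,p in blobs(dd,*BLUE):
    if p[:,1].max()<0:
      q=p[abs(p[:,2]-.217)<.015]; 
      if len(q)>20: print(ar,((np.percentile(q,2,0)+np.percentile(q,98,0))/2).round(3))
E
```

```text
J [-35.   20.1  36.9 130.1  58.7  37.5 -35.9] gap 0.0593 p [ 0.4876 -0.2544  0.1849] t 33.3
dp [0.4509, -0.0061, 0.4569] tw [-0.0009, -0.0044, 0.0013] | mm 128 deg 0
301 [ 0.485 -0.245  0.212]
550 [ 0.485 -0.245  0.213]
```

View pics/s6.png

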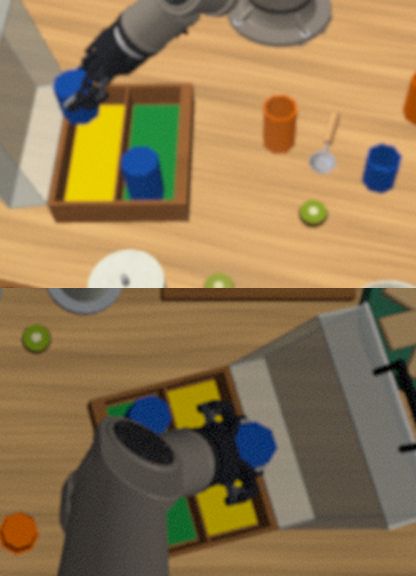

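Request:
send_rows([
  {"delta_pos": [0.12,0,0.12],"twist": [0,0,0]},
  {"delta_pos": [0.24,0,0.24],"twist": [0,0,0]},
  {"delta_pos": [0.34,-0.003,0.34],"twist": [0,-0.004,0]},
  {"delta_pos": [0.42,-0.006,0.425],"twist": [0,-0.004,0]},
  {"delta_pos": [0.451,-0.006,0.457],"twist": [0,-0.004,0]},
  {"delta_pos": [0.451,-0.006,0.457],"twist": [0,-0.004,0]},
])

```text
t: 34.12
position: [0.4861, -0.2541, 0.0555]
orientation: [-179.7, 45.0, 104.7]
force: [-1.1, -0.3, -1.3]
finger_gap: 0.0596
finger_force: 43.4
```

Request:
send_rows([
  {"delta_pos": [0.01,0,0.01],"twist": [0,0,0]},
  {"delta_pos": [0.018,0,0.018],"twist": [0,0,0]},
  {"delta_pos": [0.018,0,0.018],"twist": [0,0,0]},
])

```text
t: 34.5
position: [0.4863, -0.2562, 0.0528]
orientation: [-180.0, 45.2, 104.3]
force: [-1.1, 2.6, 10.6]
finger_gap: 0.0596
finger_force: 43.9
```

```bash
python3 - <<'E'
from h import *
J()
E
```

```text
J [-35.1  42.1  38.8 132.9  77.8  20.2 -67.3] gap 0.0596 p [ 0.4863 -0.2562  0.0528] t 34.5
```

Contact. Release and retreat.

Request:
send_rows([
  {"delta_pos": [-0.003,0,-0.003],"twist": [0,0,0]},
  {"delta_pos": [-0.003,0,-0.003],"twist": [0,0,0]},
  {"delta_pos": [-0.003,0,-0.003],"twist": [0,0,0]},
  {"delta_pos": [-0.003,0,-0.003],"twist": [0,0,0]},
], fingers=0)

```text
t: 35.0
position: [0.4847, -0.2554, 0.0516]
orientation: [-179.7, 45.0, 104.6]
force: [0.0, -0.2, -0.4]
finger_gap: 0.0853
finger_force: 0.0
```

Request:
send_rows([
  {"delta_pos": [0,0,-0.1],"twist": [0,0,0]},
  {"delta_pos": [0,0,-0.2],"twist": [0,0,0]},
  {"delta_pos": [-0.2,0,-0.4],"twist": [0,0,0]},
  {"delta_pos": [-0.4,0,-0.6],"twist": [0,0,0]},
  {"delta_pos": [-0.6,0,-0.8],"twist": [0,0,0]},
  {"delta_pos": [-0.6,0.05,-0.9],"twist": [0,0.15,0]},
  {"delta_pos": [-0.5,0.1,-1],"twist": [0,0.3,0]},
  {"delta_pos": [-0.5,0.1,-1],"twist": [0,0.45,0]},
  {"delta_pos": [-0.5,0.1,-1],"twist": [0,0.6,0]},
  {"delta_pos": [-0.5,0.1,-1],"twist": [0,0.75,0]},
])

```text
t: 36.25
position: [0.4877, -0.1814, 0.2643]
orientation: [-179.9, -0.3, 104.4]
force: [-0.8, -0.7, -0.2]
finger_gap: 0.0852
finger_force: 0.0
```

```bash
python3 - <<'E'
from h import *
J()
for n in("top","scene"):
  d=cams.get_image(n)
  for cc,ar,p in blobs(d,*BLUE):
    if p[:,2].max()>.3 or p[:,1].mean()>.9: continue
    q=p[p[:,2]>np.percentile(p[:,2],98)-.012];print(n,cc.round(),ar,"ztop",np.percentile(p[:,2],98).round(3),((q.min(0)+q.max(0))/2).round(3))
A=tool(124,45,-1);g=np.array([.406,.277,.045])
plan((tcp(g,A)-.15*A[:,2],A),(tcp(g,A),A))
E
```

```text
J [-18.4  12.2  37.7 109.6  -8.7  61.2  37.3] gap 0.0852 p [ 0.4877 -0.1814  0.2643] t 36.2
top [392. 201.] 595 ztop 0.114 [ 0.538 -0.124  0.109]
top [234. 255.] 487 ztop 0.071 [0.405 0.277 0.066]
scene [206. 169.] 508 ztop 0.085 [ 0.488 -0.247  0.08 ]
scene [388. 185.] 460 ztop 0.071 [0.409 0.278 0.067]
scene [238. 188.] 636 ztop 0.115 [ 0.546 -0.126  0.109]
dp [1.9094, 0.3231, 0.6314] tw [0.1287, 0.7415, -0.319] | mm 407 deg 49
dp [2.4074, 0.1425, 1.1624] tw [0.1287, 0.7415, -0.319] | mm 535 deg 49
```

Request:
send_rows([
  {"delta_pos": [0.25,0,-0.05],"twist": [0,0,0]},
  {"delta_pos": [0.55,0.05,-0.05],"twist": [0,0,-0.05]},
  {"delta_pos": [0.85,0.1,-0.05],"twist": [0,0,-0.1]},
  {"delta_pos": [1,0.15,-0.05],"twist": [0,0,-0.15]},
  {"delta_pos": [1,0.15,-0.05],"twist": [0,0,-0.2]},
])

```text
t: 36.98
position: [0.4668, 0.0225, 0.2731]
orientation: [-179.7, 0.1, 116.8]
force: [-0.3, 0.3, 0.5]
finger_gap: 0.0856
finger_force: 0.0
```

```bash
python3 - <<'E'
from h import *
J()
A=tool(124,45,-1);g=np.array([.406,.277,.045])
plan((tcp(g,A)-.17*A[:,2],A),(tcp(g,A)-.1*A[:,2],A))
E
```

```text
J [-36.7   4.6  28.2 114.9  -2.3  61.3  19.3] gap 0.0856 p [0.4668 0.0225 0.2731] t 37.0
dp [0.7437, 0.3716, 0.6044] tw [0.0432, 0.7496, -0.1157] | mm 206 deg 46
dp [0.9895, 0.3416, 0.8518] tw [0.0432, 0.7496, -0.1157] | mm 270 deg 46
```

Request:
send_rows([
  {"delta_pos": [0.1,0.1,0],"twist": [0,0.16,0]},
  {"delta_pos": [0.25,0.2,0.1],"twist": [0.01,0.32,-0.04]},
  {"delta_pos": [0.45,0.3,0.3],"twist": [0.02,0.48,-0.08]},
  {"delta_pos": [0.65,0.37,0.5],"twist": [0.03,0.64,-0.11]},
  {"delta_pos": [0.744,0.37,0.604],"twist": [0.043,0.75,-0.116]},
  {"delta_pos": [0.85,0.36,0.71],"twist": [0.043,0.75,-0.116]},
  {"delta_pos": [0.85,0.36,0.71],"twist": [0.043,0.75,-0.116]},
])

```text
t: 37.85
position: [0.4532, 0.2042, 0.1296]
orientation: [-179.6, -45.2, 123.4]
force: [-0.4, -0.9, 0.5]
finger_gap: 0.0852
finger_force: 0.0
```

```bash
python3 - <<'E'
from h import *
J()
d=cams.get_image("top")
for cc,ar,p in blobs(d,*BLUE):
    q=p[p[:,2]>np.percentile(p[:,2],98)-.012];print(cc.round(),ar,((q.min(0)+q.max(0))/2).round(3))
A=tool(124,45,-1);g=np.array([.406,.277,.045])
plan((tcp(g,A),A))
d=cams.get_image("wrist");cv2.imwrite("pics/w4.png",d["image"][...,::-1])
E
```

```text
J [-20.8  34.7  17.9 111.  -50.4  73.7  61.8] gap 0.0852 p [0.4532 0.2042 0.1296] t 37.9
[391. 201.] 597 [ 0.538 -0.124  0.109]
[437. 224.] 551 [ 0.482 -0.246  0.079]
[234. 255.] 486 [0.405 0.277 0.066]
dp [0.0074, 0.0009, 0.7105] tw [0.0029, -0.0014, -0.0054] | mm 142 deg 0
```

View pics/w4.png

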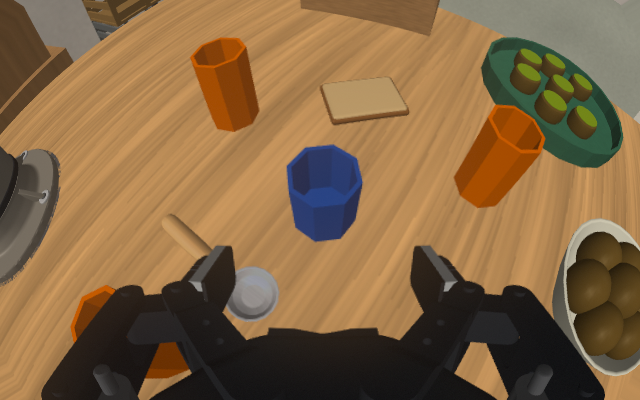

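Request:
send_rows([
  {"delta_pos": [0,0,0.2],"twist": [0,0,0]},
  {"delta_pos": [0.005,0,0.42],"twist": [0,0,-0.005]},
  {"delta_pos": [0.007,0,0.6],"twist": [0,0,-0.005]},
  {"delta_pos": [0.007,0,0.7],"twist": [0,0,-0.005]},
  {"delta_pos": [0.007,0,0.71],"twist": [0,0,-0.005]},
  {"delta_pos": [0.007,0,0.71],"twist": [0,0,-0.005]},
])

```text
t: 38.7
position: [0.4012, 0.2875, 0.0329]
orientation: [179.5, -45.0, 124.1]
force: [-0.3, -0.2, 0.6]
finger_gap: 0.0855
finger_force: 0.0
```

Request:
send_rows([
  {"delta_pos": [0,0,0],"twist": [0,0,0]},
  {"delta_pos": [0,0,0],"twist": [0,0,0]},
  {"delta_pos": [0,0,0],"twist": [0,0,0]},
  {"delta_pos": [0,0,0],"twist": [0,0,0]},
  {"delta_pos": [0,0,0],"twist": [0,0,0]},
  {"delta_pos": [0,0,0],"twist": [0,0,0]},
], fingers=1)

```text
t: 39.45
position: [0.401, 0.2877, 0.0332]
orientation: [179.5, -45.1, 124.0]
force: [1.3, -2.6, 6.8]
finger_gap: 0.0604
finger_force: 42.1
```

```bash
python3 - <<'E'
from h import *
J();p,A=cur();print("grasp",p-.019*A[:,2])
V=tool(105,0,-1)
plan((p+[0,0,.13],A),([.47,.14,.26],V))
E
```

```text
J [-25.5  41.1  11.2 117.6 -61.7  60.3  68.6] gap 0.0604 p [0.401  0.2877 0.0332] t 39.5
grasp [0.40836091 0.27642211 0.04660733]
dp [0.4604, 0.0042, -0.4588] tw [0.0, 0.0, 0.0] | mm 130 deg 0
dp [0.2349, -0.1149, -1.3718] tw [-0.1167, -0.7458, 0.2974] | mm 279 deg 49
```

Request:
send_rows([
  {"delta_pos": [0.1,0,-0.1],"twist": [0,0,0]},
  {"delta_pos": [0.28,0,-0.28],"twist": [0,0,0]},
  {"delta_pos": [0.46,0,-0.46],"twist": [0,0,0]},
  {"delta_pos": [0.5,-0.05,-0.65],"twist": [-0.02,-0.15,0.06]},
  {"delta_pos": [0.4,-0.08,-0.85],"twist": [-0.04,-0.3,0.12]},
  {"delta_pos": [0.3,-0.11,-1],"twist": [-0.07,-0.45,0.18]},
  {"delta_pos": [0.3,-0.11,-1],"twist": [-0.1,-0.6,0.24]},
  {"delta_pos": [0.3,-0.11,-1],"twist": [-0.117,-0.746,0.297]},
  {"delta_pos": [0.3,-0.11,-1],"twist": [-0.117,-0.746,0.297]},
])

```text
t: 40.58
position: [0.4347, 0.1956, 0.2162]
orientation: [-180.0, -0.0, 105.5]
force: [-0.1, -0.2, -1.2]
finger_gap: 0.0606
finger_force: 44.1
```

```bash
python3 - <<'E'
from h import *
J()
B=tool(100,-45,-1)
plan((tcp([.48,.10,.13],B),B),(tcp([.48,.10,.055],B),B),(tcp([.48,.10,.038],B),B))
E
```

```text
J [-56.3   9.8  27.8 117.9  -5.7  53.6 -10. ] gap 0.0606 p [0.4347 0.1956 0.2162] t 40.6
dp [-0.5883, 0.0849, 0.4977] tw [0.0351, -0.75, 0.0865] | mm 155 deg 45
dp [-0.5886, 0.0851, 0.8727] tw [0.0351, -0.75, 0.0865] | mm 211 deg 45
dp [-0.5886, 0.0852, 0.9577] tw [0.0351, -0.75, 0.0865] | mm 225 deg 45
```

Request:
send_rows([
  {"delta_pos": [-0.1,0.02,0],"twist": [0,-0.16,0.02]},
  {"delta_pos": [-0.25,0.04,0.05],"twist": [0.01,-0.32,0.04]},
  {"delta_pos": [-0.42,0.06,0.2],"twist": [0.02,-0.48,0.06]},
  {"delta_pos": [-0.588,0.085,0.4],"twist": [0.03,-0.64,0.08]},
  {"delta_pos": [-0.588,0.085,0.6],"twist": [0.035,-0.75,0.086]},
  {"delta_pos": [-0.588,0.085,0.8],"twist": [0.035,-0.75,0.086]},
  {"delta_pos": [-0.588,0.085,0.873],"twist": [0.035,-0.75,0.086]},
  {"delta_pos": [-0.588,0.085,0.94],"twist": [0.035,-0.75,0.086]},
  {"delta_pos": [-0.588,0.085,0.94],"twist": [0.035,-0.75,0.086]},
])

```text
t: 41.7
position: [0.483, 0.0832, 0.0281]
orientation: [-180.0, 45.0, 99.6]
force: [-0.2, -0.2, -0.3]
finger_gap: 0.0605
finger_force: 44.1
```

Request:
send_rows([
  {"delta_pos": [0.01,0,0.01],"twist": [0,0,0]},
  {"delta_pos": [0.02,0,0.02],"twist": [0,0,0]},
  {"delta_pos": [0.02,0,0.02],"twist": [0,0,0]},
])

```text
t: 42.08
position: [0.4828, 0.084, 0.0223]
orientation: [-180.0, 45.0, 99.7]
force: [0.7, -0.3, -0.8]
finger_gap: 0.0604
finger_force: 44.1
```

Request:
send_rows([
  {"delta_pos": [0.007,0,0.007],"twist": [0,0,0]},
  {"delta_pos": [0.014,0,0.014],"twist": [0,0,0]},
  {"delta_pos": [0.014,0,0.014],"twist": [0,0,0]},
])

```text
t: 42.45
position: [0.4827, 0.0833, 0.0209]
orientation: [-180.0, 45.3, 99.6]
force: [-7.6, 7.2, 25.9]
finger_gap: 0.0604
finger_force: 37.4
```

Request:
send_rows([
  {"delta_pos": [-0.011,0,-0.011],"twist": [0,0,0]},
  {"delta_pos": [-0.011,0,-0.011],"twist": [0,0,0]},
])

```text
t: 42.7
position: [0.4829, 0.084, 0.0214]
orientation: [180.0, 45.0, 99.7]
force: [-0.7, -1.1, -0.7]
finger_gap: 0.0607
finger_force: 43.1
```

Request:
send_rows([
  {"delta_pos": [0,0,0],"twist": [0,0,0]},
  {"delta_pos": [0,0,0],"twist": [0,0,0]},
  {"delta_pos": [0,0,0],"twist": [0,0,0]},
  {"delta_pos": [0,0,0],"twist": [0,0,0]},
], fingers=0)

```text
t: 43.2
position: [0.4827, 0.0837, 0.0212]
orientation: [-179.9, 45.1, 99.7]
force: [0.3, 0.1, 0.1]
finger_gap: 0.0855
finger_force: 0.0
```

Request:
send_rows([
  {"delta_pos": [0,0,-0.2],"twist": [0,0,0]},
  {"delta_pos": [0,0,-0.45],"twist": [0,0,0]},
  {"delta_pos": [-0.15,0,-0.65],"twist": [0,0.1,0]},
  {"delta_pos": [-0.4,0,-0.8],"twist": [0,0.25,0]},
  {"delta_pos": [-0.6,0,-0.8],"twist": [0,0.4,0]},
  {"delta_pos": [-0.6,0,-0.8],"twist": [0,0.55,0]},
  {"delta_pos": [-0.6,0,-0.8],"twist": [0,0.7,0]},
])

```text
t: 44.08
position: [0.4783, 0.1116, 0.2205]
orientation: [179.9, 2.7, 99.6]
force: [-0.3, -0.6, -0.1]
finger_gap: 0.0853
finger_force: 0.0
```

```bash
python3 - <<'E'
from h import *
J()
lying([.49,.09])
psi=101;u=np.array([np.cos(np.radians(psi)),np.sin(np.radians(psi)),0])
g=np.array([.488,.087,.031])-.015*u
A=tool(psi,45,-1)
plan((tcp(g,A)-.10*A[:,2],A))
E
```

```text
J [-48.5  11.2  30.2 116.   -3.6  54.6  -7. ] gap 0.0853 p [0.4783 0.1116 0.2205] t 44.1
top 180 [ 0.481  0.068  0.049  0.027 11.345]
scene 222 [ 0.489  0.088  0.039  0.057 12.396]
dp [-0.4348, 0.0401, 0.6835] tw [0.0128, 0.7986, -0.0289] | mm 162 deg 48
```

Request:
send_rows([
  {"delta_pos": [-0.25,0.01,0],"twist": [0,0.16,0]},
  {"delta_pos": [-0.5,0.02,0.05],"twist": [0,0.32,-0.01]},
  {"delta_pos": [-0.6,0.03,0.2],"twist": [0,0.48,-0.02]},
  {"delta_pos": [-0.6,0.04,0.4],"twist": [0.01,0.64,-0.03]},
  {"delta_pos": [-0.52,0.04,0.63],"twist": [0.013,0.799,-0.03]},
  {"delta_pos": [-0.435,0.04,0.683],"twist": [0.013,0.799,-0.03]},
  {"delta_pos": [-0.435,0.04,0.683],"twist": [0.013,0.799,-0.03]},
])

```text
t: 45.05
position: [0.4995, 0.0217, 0.0848]
orientation: [-179.2, -45.0, 101.1]
force: [0.3, -0.4, 1.2]
finger_gap: 0.0856
finger_force: 0.0
```

```bash
python3 - <<'E'
from h import *
J()
lying([.49,.09])
for psi in(101,):
 u=np.array([np.cos(np.radians(psi)),np.sin(np.radians(psi)),0])
 g=np.array([.487,.087,.033])-.015*u
 A=tool(psi,45,-1)
 plan((tcp(g,A),A))
E
```

```text
J [ -0.9  39.6  20.3 111.3 -53.9  72.2  66.4] gap 0.0856 p [0.4995 0.0217 0.0848] t 45.0
top 421 [0.475 0.086 0.049 0.065 9.177]
scene 232 [ 0.488  0.088  0.037  0.057 13.537]
dp [-0.0061, -0.004, 0.4742] tw [-0.0106, 0.0032, 0.0064] | mm 95 deg 1
```

Request:
send_rows([
  {"delta_pos": [0,0,0.1],"twist": [0,0,0]},
  {"delta_pos": [-0.005,-0.01,0.25],"twist": [-0.01,0,0.006]},
  {"delta_pos": [-0.006,-0.014,0.4],"twist": [-0.01,0,0.006]},
  {"delta_pos": [-0.006,-0.014,0.474],"twist": [-0.01,0,0.006]},
  {"delta_pos": [-0.006,-0.014,0.474],"twist": [-0.01,0,0.006]},
])

```text
t: 45.78
position: [0.4852, 0.0858, 0.0196]
orientation: [179.9, -44.9, 101.1]
force: [0.0, -0.2, -0.8]
finger_gap: 0.0854
finger_force: 0.0
```

Request:
send_rows([
  {"delta_pos": [0,0,0],"twist": [0,0,0]},
  {"delta_pos": [0,0,0],"twist": [0,0,0]},
  {"delta_pos": [0,0,0],"twist": [0,0,0]},
  {"delta_pos": [0,0,0],"twist": [0,0,0]},
  {"delta_pos": [0,0,0],"twist": [0,0,0]},
  {"delta_pos": [0,0,0],"twist": [0,0,0]},
], fingers=1)

```text
t: 46.52
position: [0.4863, 0.0835, 0.0202]
orientation: [179.8, -44.9, 101.0]
force: [-0.4, -1.8, 6.7]
finger_gap: 0.0595
finger_force: 43.6
```

```bash
python3 - <<'E'
from h import *
J();p,A=cur();print("grasp",p-.019*A[:,2])
V=tool(101,0,-1)
plan((p+[0,0,.13],A),([.52,.06,.27],V))
B=tool(101,-45,-1)
plan((tcp([.53,.08,.10],B),B),p0=np.array([.52,.06,.27]),R0=V)
E
```

```text
J [ -3.6  43.7  15.8 116.2 -62.2  63.3  71.4] gap 0.0595 p [0.4863 0.0835 0.0202] t 46.5
grasp [0.48881544 0.0703072  0.03368126]
dp [0.4585, 0.0016, -0.4607] tw [0.0, 0.0, 0.0] | mm 130 deg 0
dp [0.7766, 0.1464, -0.9887] tw [0.0034, -0.7477, -0.0019] | mm 253 deg 45
dp [0.0214, 0.0682, 0.9172] tw [-0.0, -0.75, -0.0] | mm 184 deg 45
```

Request:
send_rows([
  {"delta_pos": [0.1,0,-0.1],"twist": [0,0,0]},
  {"delta_pos": [0.28,0,-0.28],"twist": [0,0,0]},
  {"delta_pos": [0.46,0.03,-0.5],"twist": [0,-0.12,0]},
  {"delta_pos": [0.58,0.06,-0.7],"twist": [0,-0.28,0]},
  {"delta_pos": [0.7,0.1,-0.9],"twist": [0,-0.45,0]},
  {"delta_pos": [0.776,0.146,-0.98],"twist": [0,-0.6,0]},
  {"delta_pos": [0.776,0.146,-0.98],"twist": [0,-0.75,0]},
  {"delta_pos": [0.776,0.146,-0.98],"twist": [0,-0.9,0]},
])

```text
t: 47.52
position: [0.5198, 0.062, 0.2691]
orientation: [179.7, 9.3, 100.8]
force: [-0.6, 0.2, -1.2]
finger_gap: 0.0593
finger_force: 43.2
```

```bash
python3 - <<'E'
from h import *
J()
B=tool(101,-45,-1)
plan((tcp([.53,.08,.10],B),B),(tcp([.53,.08,.058],B),B))
E
```

```text
J [-47.   11.5  32.2 109.5   3.7  61.3  -6.3] gap 0.0593 p [0.5198 0.062  0.2691] t 47.5
dp [0.1593, 0.063, 0.8992] tw [0.0027, -0.5945, -0.004] | mm 183 deg 36
dp [0.1934, 0.0621, 1.1064] tw [0.0027, -0.5945, -0.004] | mm 225 deg 36
```

Request:
send_rows([
  {"delta_pos": [0.02,0.02,0.1],"twist": [0,-0.16,0]},
  {"delta_pos": [0.06,0.04,0.3],"twist": [0,-0.32,0]},
  {"delta_pos": [0.1,0.06,0.5],"twist": [0,-0.46,0]},
  {"delta_pos": [0.15,0.063,0.7],"twist": [0.003,-0.594,-0.004]},
  {"delta_pos": [0.159,0.063,0.9],"twist": [0.003,-0.594,-0.004]},
  {"delta_pos": [0.17,0.062,1],"twist": [0.003,-0.594,-0.004]},
  {"delta_pos": [0.17,0.062,1],"twist": [0.003,-0.594,-0.004]},
])

```text
t: 48.4
position: [0.5312, 0.0655, 0.0649]
orientation: [-179.6, 44.8, 101.2]
force: [0.9, -0.2, 0.0]
finger_gap: 0.0598
finger_force: 43.3
```

```bash
python3 - <<'E'
from h import *
J()
B=tool(101,-45,-1)
plan((tcp([.53,.083,.057],B),B))
E
```

```text
J [-61.3  43.9  32.4 114.3  25.6  48.6 -42.7] gap 0.0598 p [0.5312 0.0655 0.0649] t 48.4
dp [0.0894, 0.0115, 0.0616] tw [-0.0037, -0.0032, 0.0024] | mm 22 deg 0
```

Request:
send_rows([
  {"delta_pos": [0.04,0,0.04],"twist": [0,0,0]},
  {"delta_pos": [0.07,0,0.07],"twist": [0,0,0]},
  {"delta_pos": [0.075,0,0.075],"twist": [0,0,0]},
  {"delta_pos": [0.075,0,0.075],"twist": [0,0,0]},
])

```text
t: 48.9
position: [0.5314, 0.0665, 0.044]
orientation: [-179.7, 44.7, 101.2]
force: [0.2, -0.7, -0.4]
finger_gap: 0.0593
finger_force: 43.3
```

Request:
send_rows([
  {"delta_pos": [0.008,0,0.008],"twist": [0,0,0]},
  {"delta_pos": [0.016,0,0.016],"twist": [0,0,0]},
  {"delta_pos": [0.016,0,0.016],"twist": [0,0,0]},
])

```text
t: 49.28
position: [0.5314, 0.0666, 0.0407]
orientation: [-179.7, 44.9, 101.2]
force: [-5.0, 4.8, 15.0]
finger_gap: 0.0593
finger_force: 44.9
```

Request:
send_rows([
  {"delta_pos": [-0.006,0,-0.006],"twist": [0,0,0]},
  {"delta_pos": [-0.006,0,-0.006],"twist": [0,0,0]},
  {"delta_pos": [-0.006,0,-0.006],"twist": [0,0,0]},
  {"delta_pos": [-0.006,0,-0.006],"twist": [0,0,0]},
], fingers=0)

```text
t: 49.78
position: [0.5312, 0.0663, 0.0409]
orientation: [-179.7, 44.8, 101.2]
force: [0.1, -0.4, 0.6]
finger_gap: 0.0858
finger_force: 0.0
```

Request:
send_rows([
  {"delta_pos": [0,0,-0.2],"twist": [0,0,0]},
  {"delta_pos": [0,0,-0.45],"twist": [0,0,0]},
  {"delta_pos": [-0.1,0,-0.65],"twist": [0,0.15,0]},
  {"delta_pos": [-0.25,0,-0.7],"twist": [0,0.3,0]},
  {"delta_pos": [-0.4,0,-0.7],"twist": [0,0.45,0]},
  {"delta_pos": [-0.4,0,-0.7],"twist": [0,0.6,0]},
  {"delta_pos": [-0.4,0,-0.7],"twist": [0,0.75,0]},
])

```text
t: 50.65
position: [0.5241, 0.1072, 0.1979]
orientation: [-180.0, -0.6, 101.0]
force: [-0.5, 0.6, -0.0]
finger_gap: 0.0854
finger_force: 0.0
```

```bash
python3 - <<'E'
from h import *
J()
for n in("top","scene"):
  d=cams.get_image(n)
  for cc,ar,p in blobs(d,*BLUE):
    if p[:,2].max()>.3 or p[:,1].mean()>.9: continue
    q=p[p[:,2]>np.percentile(p[:,2],98)-.012];print(n,cc.round(),ar,"ztop",np.percentile(p[:,2],98).round(3),((q.min(0)+q.max(0))/2).round(3))
V=tool(101,0,-1)
plan(([.53,.078,.13],V),([.53,.078,.054],V))
E
```

```text
J [-36.6  16.9  22.8 111.5  -8.8  53.1   1.5] gap 0.0854 p [0.5241 0.1072 0.1979] t 50.6
top [392. 201.] 587 ztop 0.114 [ 0.538 -0.124  0.109]
top [443. 223.] 561 ztop 0.084 [ 0.488 -0.259  0.079]
scene [201. 169.] 520 ztop 0.085 [ 0.492 -0.261  0.08 ]
scene [238. 188.] 637 ztop 0.115 [ 0.545 -0.126  0.11 ]
scene [313. 199.] 150 ztop 0.074 [0.529 0.079 0.071]
dp [-0.1239, 0.0047, 0.3378] tw [-0.0017, -0.0051, -0.0092] | mm 72 deg 1
dp [-0.1259, 0.0054, 0.7178] tw [-0.0017, -0.0051, -0.0092] | mm 146 deg 1
```

Request:
send_rows([
  {"delta_pos": [-0.124,0.01,0.2],"twist": [0,-0.005,-0.009]},
  {"delta_pos": [-0.125,0.005,0.4],"twist": [0,-0.005,-0.009]},
  {"delta_pos": [-0.126,0.005,0.6],"twist": [0,-0.005,-0.009]},
  {"delta_pos": [-0.126,0.005,0.748],"twist": [0,-0.005,-0.009]},
  {"delta_pos": [-0.126,0.005,0.748],"twist": [0,-0.005,-0.009]},
  {"delta_pos": [-0.126,0.005,0.748],"twist": [0,-0.005,-0.009]},
])

```text
t: 51.5
position: [0.5294, 0.0843, 0.0477]
orientation: [-179.8, 0.1, 101.6]
force: [0.3, 0.2, -0.4]
finger_gap: 0.0854
finger_force: 0.0
```

Request:
send_rows([
  {"delta_pos": [0,0,0],"twist": [0,0,0]},
  {"delta_pos": [0,0,0],"twist": [0,0,0]},
  {"delta_pos": [0,0,0],"twist": [0,0,0]},
  {"delta_pos": [0,0,0],"twist": [0,0,0]},
  {"delta_pos": [0,0,0],"twist": [0,0,0]},
  {"delta_pos": [0,0,0],"twist": [0,0,0]},
], fingers=1)

```text
t: 52.25
position: [0.5298, 0.0839, 0.0484]
orientation: [-179.9, 0.0, 101.6]
force: [0.0, 0.9, 6.2]
finger_gap: 0.0589
finger_force: 42.6
```

```bash
python3 - <<'E'
from h import *
J()
p,A=cur();V=tool(104.3,0,-1)
yb=np.array([.969,.247]);t=np.array([.4837,-.2438])+.092*yb;print(t)
plan((p+[0,0,.15],A),([.53,-.07,.21],V))
plan(([*t,.20],V),([*t,.065],V),p0=np.array([.53,-.07,.21]),R0=V)
E
```

```text
J [-30.1  30.   18.4 117.  -15.8  35.4  10.5] gap 0.0589 p [0.5298 0.0839 0.0484] t 52.2
[ 0.572848 -0.221076]
dp [-0.0002, -0.0012, -0.75] tw [0.0, 0.0, 0.0] | mm 150 deg 0
dp [-0.7544, -0.1543, -0.8074] tw [-0.0015, 0.0002, -0.0457] | mm 223 deg 3
dp [-0.7849, 0.021, 0.05] tw [0.0, 0.0, 0.0] | mm 157 deg 0
dp [-0.7849, 0.021, 0.725] tw [0.0, 0.0, 0.0] | mm 214 deg 0
```

Request:
send_rows([
  {"delta_pos": [0,0,-0.2],"twist": [0,0,0]},
  {"delta_pos": [0,0,-0.45],"twist": [0,0,0]},
  {"delta_pos": [0,0,-0.7],"twist": [0,0,0]},
  {"delta_pos": [-0.2,-0.05,-0.807],"twist": [0,0,-0.02]},
  {"delta_pos": [-0.45,-0.1,-0.807],"twist": [0,0,-0.046]},
  {"delta_pos": [-0.7,-0.15,-0.807],"twist": [0,0,-0.046]},
  {"delta_pos": [-0.754,-0.154,-0.807],"twist": [0,0,-0.046]},
  {"delta_pos": [-0.754,-0.154,-0.807],"twist": [0,0,-0.046]},
])

```text
t: 53.25
position: [0.5296, -0.0706, 0.2091]
orientation: [-179.8, 0.0, 104.2]
force: [0.2, 0.6, -0.9]
finger_gap: 0.0592
finger_force: 44.3
```

Request:
send_rows([
  {"delta_pos": [-0.2,0.01,0],"twist": [0,0,0]},
  {"delta_pos": [-0.45,0.02,0],"twist": [0,0,0]},
  {"delta_pos": [-0.7,0.02,0.02],"twist": [0,0,0]},
  {"delta_pos": [-0.76,0.021,0.1],"twist": [0,0,0]},
  {"delta_pos": [-0.76,0.021,0.25],"twist": [0,0,0]},
  {"delta_pos": [-0.76,0.021,0.25],"twist": [0,0,0]},
])

```text
t: 54.0
position: [0.5698, -0.2132, 0.1561]
orientation: [-179.5, -0.2, 104.5]
force: [1.1, -0.2, -0.3]
finger_gap: 0.0589
finger_force: 44.2
```

```bash
python3 - <<'E'
from h import *
J()
V=tool(104.3,0,-1)
plan(([.5716,-.216,.065],V))
d=cams.get_image("scene");a=d["image"][80:260,150:410,::-1]
P=cams.get_image("top");b=P["image"][120:300,300:560,::-1]
cv2.imwrite("pics/s7.png",np.vstack([cv2.resize(x,None,fx=1.6,fy=1.6,interpolation=cv2.INTER_CUBIC) for x in(a,b)]))
E
```

```text
J [ -5.9  27.9  27.7 103.7 -15.7  52.7  43.2] gap 0.0589 p [ 0.5698 -0.2132  0.1561] t 54.0
dp [-0.0173, 0.0092, 0.4555] tw [-0.0079, -0.003, 0.0031] | mm 91 deg 1
```

View pics/s7.png

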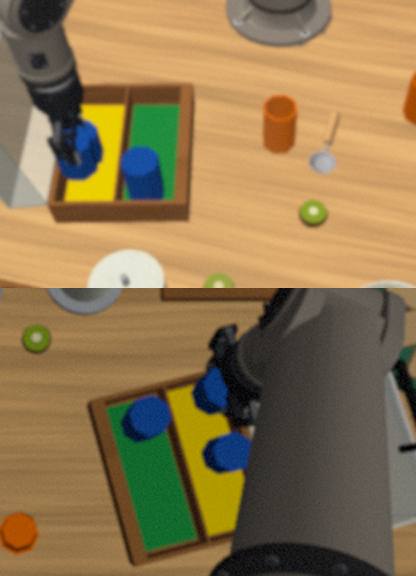

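Request:
send_rows([
  {"delta_pos": [-0.017,0.009,0.12],"twist": [-0.008,0,0.003]},
  {"delta_pos": [-0.017,0.009,0.25],"twist": [-0.008,-0.003,0.003]},
  {"delta_pos": [-0.017,0.009,0.37],"twist": [-0.008,-0.003,0.003]},
  {"delta_pos": [-0.017,0.009,0.44],"twist": [-0.008,-0.003,0.003]},
  {"delta_pos": [-0.017,0.009,0.462],"twist": [-0.008,-0.003,0.003]},
  {"delta_pos": [-0.017,0.009,0.462],"twist": [-0.008,-0.003,0.003]},
])

```text
t: 54.85
position: [0.5739, -0.2195, 0.0671]
orientation: [179.7, 0.2, 104.2]
force: [0.2, -0.4, -1.1]
finger_gap: 0.059
finger_force: 44.3
```

Request:
send_rows([
  {"delta_pos": [0,0,0.015],"twist": [0,0,0]},
  {"delta_pos": [0,0,0.028],"twist": [0,0,0]},
  {"delta_pos": [0,0,0.028],"twist": [0,0,0]},
])

```text
t: 55.22
position: [0.5733, -0.2195, 0.0607]
orientation: [179.7, 0.2, 104.1]
force: [0.7, -0.5, -1.4]
finger_gap: 0.0591
finger_force: 44.3
```

Request:
send_rows([
  {"delta_pos": [0,0,0.01],"twist": [0,0,0]},
  {"delta_pos": [0,0,0.018],"twist": [0,0,0]},
  {"delta_pos": [0,0,0.018],"twist": [0,0,0]},
])

```text
t: 55.6
position: [0.5738, -0.2198, 0.0595]
orientation: [179.7, 0.2, 104.1]
force: [-6.1, 2.5, 19.9]
finger_gap: 0.0588
finger_force: 46.5
```

Request:
send_rows([
  {"delta_pos": [0,0,-0.012],"twist": [0,0,0]},
  {"delta_pos": [0,0,-0.012],"twist": [0,0,0]},
])

```text
t: 55.85
position: [0.5736, -0.2195, 0.0597]
orientation: [179.7, 0.2, 104.1]
force: [0.0, -0.4, 2.2]
finger_gap: 0.0592
finger_force: 44.8
```

Request:
send_rows([
  {"delta_pos": [0,0,0],"twist": [0,0,0]},
  {"delta_pos": [0,0,0],"twist": [0,0,0]},
  {"delta_pos": [0,0,0],"twist": [0,0,0]},
  {"delta_pos": [0,0,-0.1],"twist": [0,0,0]},
  {"delta_pos": [0,0,-0.3],"twist": [0,0,0]},
  {"delta_pos": [0,0,-0.55],"twist": [0,0,0]},
  {"delta_pos": [0.3,0,-0.75],"twist": [0,0,0]},
  {"delta_pos": [0.6,0,-0.85],"twist": [0,0,0]},
  {"delta_pos": [0.9,0,-0.85],"twist": [0,0,0]},
  {"delta_pos": [0.9,0,-0.85],"twist": [0,0,0]},
], fingers=0.15)

```text
t: 57.1
position: [0.528, -0.0394, 0.2304]
orientation: [179.6, 0.1, 104.6]
force: [-0.1, -0.9, -0.5]
finger_gap: 0.0727
finger_force: 0.0
```

```bash
python3 - <<'E'
from h import *
J()
for n in("top","scene"):
  d=cams.get_image(n)
  for cc,ar,p in blobs(d,*BLUE):
    if p[:,2].max()>.3 or p[:,1].mean()>.9: continue
    q=p[p[:,2]>np.percentile(p[:,2],98)-.012];c=((q.min(0)+q.max(0))/2);v=c[:2]-[.469,-.1876]
    print(n,cc.round(),ar,"ztop",np.percentile(p[:,2],98).round(3),c.round(3),"box",np.round([v@[.247,-.969],v@[.969,.247]],3))
E
```

```text
J [-26.5  14.3  28.6 110.9  -8.2  56.4  20.4] gap 0.0727 p [ 0.528  -0.0394  0.2304] t 57.1
scene [200. 180.] 973 ztop 0.086 [ 0.535 -0.243  0.081] box [0.07 0.05]
scene [238. 188.] 637 ztop 0.115 [ 0.544 -0.125  0.11 ] box [-0.042  0.088]
```

```bash
python3 - <<'E'
from h import *
for n,(r0,r1,c0,c1) in {"top":(155,230,525,580),"scene":(75,140,105,140)}.items():
    d=dict(np.load(f"pics/{n}0.npz"));P=pts(d);g=d["image"].max(-1)
    m=np.zeros_like(g,bool);m[r0:r1,c0:c1]=(g[r0:r1,c0:c1]<50);m&=d["depth"]>0
    p=P[m];v=p[:,:2]-[.469,-.1876];b=np.c_[v@[.247,-.969],v@[.969,.247],p[:,2]]
    print(n,len(p),np.percentile(b,[5,25,50,75,95],axis=0).round(3))
    q=b[b[:,2]>.30];print(len(q), q.mean(0) if len(q) else "")
d=cams.get_image("top")
for cc,ar,p in blobs(d,*BLUE): print(cc.round(),ar,np.percentile(p,[2,98],axis=0).round(3).tolist())
E
```

```text
top 536 [[ 0.203 -0.049  0.02 ]
 [ 0.206 -0.024  0.304]
 [ 0.208  0.008  0.327]
 [ 0.211  0.037  0.329]
 [ 0.444  0.053  0.33 ]]
417 [0.20785742 0.00359887 0.32516673]
scene 164 [[ 0.206 -0.046  0.297]
 [ 0.208 -0.026  0.325]
 [ 0.21   0.007  0.328]
 [ 0.211  0.038  0.33 ]
 [ 0.214  0.055  0.332]]
152 [0.21015124 0.00578417 0.32623531]
[451. 221.] 210 [[0.461, -0.288, 0.053], [0.518, -0.261, 0.084]]
```

```bash
cat >> h.py <<'E'
def bw(x,y,z): return np.array([.469,-.1876,0])+x*np.array([.247,-.969,0])+y*np.array([.969,.247,0])+np.array([0,0,z])
def handle(th,y=.025,r=.280,phi=np.arctan2(.052,.276)): # opening th (deg)
    a=phi+np.radians(th);return bw(.118-r*np.cos(a),y,.060+r*np.sin(a))
H=tool(14.3,0,-1)
E
python3 - <<'E'
from h import *
print(handle(98.5),handle(0),bw(.211,.025,.323))
p,A=cur();M=tool(59.3,0,-1)
t=handle(98.5)
plan(([.53,-.15,.42],M));plan((t+[0,0,.1-.019],H),p0=np.array([.53,-.15,.42]),R0=M)
E
```

```text
[ 0.54508097 -0.38485995  0.32447391] [ 0.45440674 -0.02913797  0.11184154] [ 0.545342 -0.385884  0.323   ]
dp [-0.5143, -0.116, -0.9496] tw [0.0071, 0.0017, 0.7473] | mm 217 deg 45
dp [-0.9712, 0.6644, 0.0726] tw [0.0, 0.0, 0.75] | mm 236 deg 45
```

Request:
send_rows([
  {"delta_pos": [0,0,-0.25],"twist": [0,0,0.1]},
  {"delta_pos": [-0.1,0,-0.5],"twist": [0,0,0.25]},
  {"delta_pos": [-0.25,-0.05,-0.75],"twist": [0,0,0.4]},
  {"delta_pos": [-0.45,-0.1,-0.92],"twist": [0,0,0.55]},
  {"delta_pos": [-0.514,-0.116,-0.95],"twist": [0.007,0,0.7]},
  {"delta_pos": [-0.514,-0.116,-0.95],"twist": [0.007,0,0.747]},
  {"delta_pos": [-0.514,-0.116,-0.95],"twist": [0.007,0,0.747]},
], fingers=0)

```text
t: 58.12
position: [0.5296, -0.1516, 0.4193]
orientation: [-180.0, 0.2, 59.1]
force: [0.1, 0.2, 0.2]
finger_gap: 0.0854
finger_force: 0.0
```

Request:
send_rows([
  {"delta_pos": [-0.2,0.15,0],"twist": [0,0,0.15]},
  {"delta_pos": [-0.4,0.28,0],"twist": [0,0,0.3]},
  {"delta_pos": [-0.6,0.42,0.02],"twist": [0,0,0.45]},
  {"delta_pos": [-0.8,0.56,0.04],"twist": [0,0,0.6]},
  {"delta_pos": [-0.971,0.664,0.072],"twist": [0,0,0.75]},
  {"delta_pos": [-0.971,0.664,0.072],"twist": [0,0,0.75]},
  {"delta_pos": [-0.971,0.664,0.072],"twist": [0,0,0.75]},
])

```text
t: 59.0
position: [0.545, -0.3842, 0.4048]
orientation: [180.0, 0.1, 14.4]
force: [0.9, -0.1, 0.2]
finger_gap: 0.0852
finger_force: 0.0
```

```bash
python3 - <<'E'
from h import *
J()
t=handle(98.5)
plan((t-[0,0,.019],H))
for n in("top","scene"):
  d=cams.get_image(n)
  for cc,ar,p in blobs(d,*BLUE):
    if p[:,1].mean()>.9: continue
    q=p[(p[:,2]<.13)];q=q[q[:,2]>q[:,2].max()-.012];v=q[:,:2]-[.469,-.1876];b=np.c_[v@[.247,-.969],v@[.969,.247]]
    print(n,cc.round(),ar,"ztop",q[:,2].max().round(3),b.min(0).round(3),b.max(0).round(3))
E
```

```text
J [ -3.2  27.2  51.7  78.6 -21.   84.1 -28.2] gap 0.0852 p [ 0.545  -0.3842  0.4048] t 59.0
dp [0.0005, 0.0029, 0.4968] tw [0.0007, 0.0022, 0.0016] | mm 99 deg 0
top [428. 189.] 573 ztop 0.086 [0.032 0.063] [0.094 0.122]
top [392. 201.] 585 ztop 0.116 [-0.074  0.053] [-0.014  0.113]
top [443. 222.] 554 ztop 0.085 [ 0.045 -0.03 ] [0.103 0.028]
scene [200. 181.] 972 ztop 0.087 [ 0.036 -0.029] [0.104 0.125]
scene [238. 188.] 639 ztop 0.116 [-0.07  0.06] [-0.012  0.117]
```

Request:
send_rows([
  {"delta_pos": [0,0,0.15],"twist": [0,0,0]},
  {"delta_pos": [0,0,0.3],"twist": [0,0,0]},
  {"delta_pos": [0,0.003,0.42],"twist": [0,0,0]},
  {"delta_pos": [0,0.003,0.48],"twist": [0,0,0]},
  {"delta_pos": [0,0.003,0.48],"twist": [0,0,0]},
])

```text
t: 59.72
position: [0.5455, -0.384, 0.309]
orientation: [180.0, 0.1, 14.4]
force: [0.1, 0.1, 0.2]
finger_gap: 0.0852
finger_force: 0.0
```

Request:
send_rows([
  {"delta_pos": [0,0,0],"twist": [0,0,0]},
  {"delta_pos": [0,0,0],"twist": [0,0,0]},
  {"delta_pos": [0,0,0],"twist": [0,0,0]},
  {"delta_pos": [0,0,0],"twist": [0,0,0]},
  {"delta_pos": [0,0,0],"twist": [0,0,0]},
  {"delta_pos": [0,0,0],"twist": [0,0,0]},
  {"delta_pos": [0,0,0],"twist": [0,0,0]},
  {"delta_pos": [0,0,0],"twist": [0,0,0]},
], fingers=1, newtons=25)

```text
t: 60.72
position: [0.5453, -0.3854, 0.3096]
orientation: [179.9, 0.1, 14.3]
force: [1.0, -2.6, 4.6]
finger_gap: 0.011
finger_force: 24.6
```

```bash
python3 - <<'E'
from h import *
J();p,A=cur()
g=p-.019*A[:,2];v=g[:2]-[.469,-.1876];print("box",v@[.247,-.969],v@[.969,.247],g[2])
x=v@[.247,-.969]-.118;z=g[2]-.06;r=np.hypot(x,z);th=np.degrees(np.arctan2(z,-x))-10.67;print("r,th",r,th)
plan(*[(handle(th-k)-handle(th)+p,A) for k in (3,6,9,12,15,18,21,24,27,30,33,36,39)])
E
```

```text
J [ -2.9  30.   49.8  87.1 -23.3  73.7 -26. ] gap 0.011 p [ 0.5453 -0.3854  0.3096] t 60.7
box 0.2104832470384558 0.025105481998515686 0.3285571856871842
r,th 0.28403540794590515 98.3322109977006
dp [-0.0, -0.0698, -0.0222] tw [0.0, 0.0, 0.0] | mm 15 deg 0
dp [-0.0, -0.1408, -0.0407] tw [0.0, 0.0, 0.0] | mm 29 deg 0
dp [-0.0, -0.2126, -0.0555] tw [0.0, 0.0, 0.0] | mm 44 deg 0
dp [-0.0, -0.285, -0.0665] tw [0.0, 0.0, 0.0] | mm 59 deg 0
dp [-0.0, -0.358, -0.0737] tw [0.0, 0.0, 0.0] | mm 73 deg 0
dp [-0.0, -0.4312, -0.0771] tw [0.0, 0.0, 0.0] | mm 88 deg 0
dp [0.0, -0.5045, -0.0766] tw [0.0, 0.0, 0.0] | mm 102 deg 0
dp [0.0, -0.5776, -0.0723] tw [0.0, 0.0, 0.0] | mm 116 deg 0
dp [0.0001, -0.6505, -0.0642] tw [0.0, 0.0, 0.0] | mm 131 deg 0
dp [0.0001, -0.7228, -0.0523] tw [0.0, 0.0, 0.0] | mm 145 deg 0
dp [0.0001, -0.7944, -0.0366] tw [0.0, 0.0, 0.0] | mm 159 deg 0
dp [0.0002, -0.8651, -0.0172] tw [0.0, 0.0, 0.0] | mm 173 deg 0
dp [0.0002, -0.9346, 0.0059] tw [0.0, 0.0, 0.0] | mm 187 deg 0
```

Gripped the bar (gap 11 mm). Swing the hood slowly along the arc.

Request:
send_rows([
  {"delta_pos": [0,-0.035,-0.012],"twist": [0,0,0]},
  {"delta_pos": [0,-0.07,-0.022],"twist": [0,0,0]},
  {"delta_pos": [0,-0.105,-0.032],"twist": [0,0,0]},
  {"delta_pos": [0,-0.141,-0.041],"twist": [0,0,0]},
  {"delta_pos": [0,-0.177,-0.048],"twist": [0,0,0]},
  {"delta_pos": [0,-0.213,-0.055],"twist": [0,0,0]},
  {"delta_pos": [0,-0.249,-0.061],"twist": [0,0,0]},
  {"delta_pos": [0,-0.285,-0.066],"twist": [0,0,0]},
  {"delta_pos": [0,-0.322,-0.07],"twist": [0,0,0]},
  {"delta_pos": [0,-0.358,-0.074],"twist": [0,0,0]},
  {"delta_pos": [0,-0.395,-0.076],"twist": [0,0,0]},
  {"delta_pos": [0,-0.431,-0.077],"twist": [0,0,0]},
  {"delta_pos": [0,-0.468,-0.077],"twist": [0,0,0]},
  {"delta_pos": [0,-0.504,-0.077],"twist": [0,0,0]},
  {"delta_pos": [0,-0.541,-0.075],"twist": [0,0,0]},
  {"delta_pos": [0,-0.578,-0.072],"twist": [0,0,0]},
])

```text
t: 62.72
position: [0.5168, -0.2729, 0.324]
orientation: [179.9, 0.1, 14.3]
force: [1.5, -3.6, 0.1]
finger_gap: 0.0105
finger_force: 25.3
```

```bash
cat >> h.py <<'E'
def arc(*ks):
    J();p,A=cur();s=telemetry.get_state();print("F",s["force"].round(1))
    g=p-.019*A[:,2];v=g[:2]-[.469,-.1876];x=v@[.247,-.969]-.118;z=g[2]-.06
    th=np.degrees(np.arctan2(z,-x))-10.67;print("r,th",np.hypot(x,z),th)
    plan(*[(handle(th-k,r=np.hypot(x,z))-handle(th,r=np.hypot(x,z))+p,A) for k in ks])
E
python3 -c "
from h import *
arc(5,10,15,20,25,30,35)"
```

```text
J [-18.9  19.7  53.2  97.7 -16.5  70.8 -37.4] gap 0.0105 p [ 0.5168 -0.2729  0.324 ] t 62.7
F [ 1.5 -3.6  0.1]
r,th 0.28393775611768346 74.56589037494332
dp [0.0001, -0.1229, 0.0154] tw [0.0, 0.0, 0.0] | mm 25 deg 0
dp [0.0001, -0.244, 0.0414] tw [0.0, 0.0, 0.0] | mm 49 deg 0
dp [0.0002, -0.3623, 0.0779] tw [0.0, 0.0, 0.0] | mm 74 deg 0
dp [0.0003, -0.477, 0.1246] tw [0.0, 0.0, 0.0] | mm 99 deg 0
dp [0.0004, -0.5873, 0.1811] tw [0.0, 0.0, 0.0] | mm 123 deg 0
dp [0.0005, -0.6921, 0.247] tw [0.0, 0.0, 0.0] | mm 147 deg 0
dp [0.0006, -0.7909, 0.3218] tw [0.0, 0.0, 0.0] | mm 171 deg 0
```

Request:
send_rows([
  {"delta_pos": [0,-0.041,0.004],"twist": [0,0,0]},
  {"delta_pos": [0,-0.082,0.009],"twist": [0,0,0]},
  {"delta_pos": [0,-0.123,0.015],"twist": [0,0,0]},
  {"delta_pos": [0,-0.164,0.023],"twist": [0,0,0]},
  {"delta_pos": [0,-0.204,0.032],"twist": [0,0,0]},
  {"delta_pos": [0,-0.244,0.041],"twist": [0,0,0]},
  {"delta_pos": [0,-0.284,0.052],"twist": [0,0,0]},
  {"delta_pos": [0,-0.323,0.065],"twist": [0,0,0]},
  {"delta_pos": [0,-0.362,0.078],"twist": [0,0,0]},
  {"delta_pos": [0,-0.401,0.092],"twist": [0,0,0]},
  {"delta_pos": [0,-0.439,0.108],"twist": [0,0,0]},
  {"delta_pos": [0,-0.477,0.125],"twist": [0,0,0]},
  {"delta_pos": [0,-0.514,0.143],"twist": [0,0,0]},
  {"delta_pos": [0,-0.551,0.161],"twist": [0,0,0]},
  {"delta_pos": [0,-0.587,0.181],"twist": [0,0,0]},
  {"delta_pos": [0,-0.623,0.202],"twist": [0,0,0]},
  {"delta_pos": [0,-0.658,0.224],"twist": [0,0,0]},
  {"delta_pos": [0,-0.692,0.247],"twist": [0,0,0]},
])

```text
t: 64.97
position: [0.4821, -0.1384, 0.2735]
orientation: [179.9, 0.1, 14.3]
force: [4.4, -1.4, 1.7]
finger_gap: 0.0109
finger_force: 26.5
```

```bash
python3 -c "
from h import *
arc(5,10,15,20,25,30,35,40,43,45)"
```

```text
J [-36.9  11.   53.  111.9  -9.8  61.8 -55.3] gap 0.0109 p [ 0.4821 -0.1384  0.2735] t 65.0
F [ 4.4 -1.4  1.7]
r,th 0.28361284277084475 44.37594567641785
dp [0.0002, -0.0983, 0.0751] tw [0.0, 0.0, 0.0] | mm 25 deg 0
dp [0.0004, -0.1897, 0.1585] tw [0.0, 0.0, 0.0] | mm 49 deg 0
dp [0.0006, -0.2734, 0.2495] tw [0.0, 0.0, 0.0] | mm 74 deg 0
dp [0.0008, -0.3489, 0.3475] tw [0.0, 0.0, 0.0] | mm 98 deg 0
dp [0.001, -0.4156, 0.4517] tw [0.0, 0.0, 0.0] | mm 123 deg 0
dp [0.0013, -0.473, 0.5613] tw [0.0, 0.0, 0.0] | mm 147 deg 0
dp [0.0015, -0.5206, 0.6755] tw [0.0, 0.0, 0.0] | mm 171 deg 0
dp [0.0017, -0.558, 0.7934] tw [0.0, 0.0, 0.0] | mm 194 deg 0
dp [0.0019, -0.5755, 0.8656] tw [0.0, 0.0, 0.0] | mm 208 deg 0
dp [0.002, -0.585, 0.9142] tw [0.0, 0.0, 0.0] | mm 217 deg 0
```

Request:
send_rows([
  {"delta_pos": [0,-0.033,0.025],"twist": [0,0,0]},
  {"delta_pos": [0,-0.066,0.05],"twist": [0,0,0]},
  {"delta_pos": [0,-0.098,0.075],"twist": [0,0,0]},
  {"delta_pos": [0,-0.129,0.102],"twist": [0,0,0]},
  {"delta_pos": [0,-0.16,0.13],"twist": [0,0,0]},
  {"delta_pos": [0,-0.19,0.159],"twist": [0,0,0]},
  {"delta_pos": [0,-0.219,0.188],"twist": [0,0,0]},
  {"delta_pos": [0,-0.247,0.218],"twist": [0,0,0]},
  {"delta_pos": [0,-0.273,0.25],"twist": [0,0,0]},
  {"delta_pos": [0,-0.3,0.282],"twist": [0,0,0]},
  {"delta_pos": [0,-0.325,0.314],"twist": [0,0,0]},
  {"delta_pos": [0,-0.349,0.348],"twist": [0,0,0]},
  {"delta_pos": [0,-0.372,0.382],"twist": [0,0,0]},
  {"delta_pos": [0,-0.394,0.416],"twist": [0,0,0]},
  {"delta_pos": [0,-0.416,0.452],"twist": [0,0,0]},
  {"delta_pos": [0,-0.436,0.488],"twist": [0,0,0]},
  {"delta_pos": [0,-0.455,0.524],"twist": [0,0,0]},
  {"delta_pos": [0,-0.473,0.561],"twist": [0,0,0]},
])

```text
t: 67.22
position: [0.4586, -0.0472, 0.161]
orientation: [179.9, 0.1, 14.3]
force: [4.3, -0.7, 1.8]
finger_gap: 0.0108
finger_force: 26.9
```

```bash
python3 -c "
from h import *
arc(3,6,9,11,12,13,14)"
```

```text
J [-41.8  16.1  47.3 123.7 -16.2  46.4 -60. ] gap 0.0108 p [ 0.4586 -0.0472  0.161 ] t 67.2
F [ 4.3 -0.7  1.8]
r,th 0.2832952285652692 14.385450495436904
dp [0.0001, -0.0297, 0.0679] tw [0.0, 0.0, 0.0] | mm 15 deg 0
dp [0.0003, -0.0558, 0.1373] tw [0.0, 0.0, 0.0] | mm 30 deg 0
dp [0.0004, -0.0783, 0.208] tw [0.0, 0.0, 0.0] | mm 44 deg 0
dp [0.0005, -0.0912, 0.2558] tw [0.0, 0.0, 0.0] | mm 54 deg 0
dp [0.0006, -0.097, 0.2798] tw [0.0, 0.0, 0.0] | mm 59 deg 0
dp [0.0006, -0.1024, 0.3039] tw [0.0, 0.0, 0.0] | mm 64 deg 0
dp [0.0007, -0.1074, 0.3281] tw [0.0, 0.0, 0.0] | mm 69 deg 0
```

Request:
send_rows([
  {"delta_pos": [0,-0.01,0.022],"twist": [0,0,0]},
  {"delta_pos": [0,-0.02,0.045],"twist": [0,0,0]},
  {"delta_pos": [0,-0.03,0.068],"twist": [0,0,0]},
  {"delta_pos": [0,-0.039,0.091],"twist": [0,0,0]},
  {"delta_pos": [0,-0.048,0.114],"twist": [0,0,0]},
  {"delta_pos": [0,-0.056,0.137],"twist": [0,0,0]},
  {"delta_pos": [0,-0.064,0.16],"twist": [0,0,0]},
  {"delta_pos": [0,-0.071,0.184],"twist": [0,0,0]},
  {"delta_pos": [0,-0.078,0.208],"twist": [0,0,0]},
  {"delta_pos": [0,-0.085,0.232],"twist": [0,0,0]},
  {"delta_pos": [0,-0.091,0.256],"twist": [0,0,0]},
  {"delta_pos": [0,-0.094,0.268],"twist": [0,0,0]},
  {"delta_pos": [0,-0.094,0.268],"twist": [0,0,0]},
])

```text
t: 68.85
position: [0.4539, -0.0291, 0.1076]
orientation: [179.9, 0.1, 14.3]
force: [3.4, -0.4, -4.2]
finger_gap: 0.0107
finger_force: 26.3
```

Request:
send_rows([
  {"delta_pos": [0,-0.003,0.012],"twist": [0,0,0]},
  {"delta_pos": [0,-0.006,0.024],"twist": [0,0,0]},
  {"delta_pos": [0,-0.006,0.024],"twist": [0,0,0]},
])

```text
t: 69.22
position: [0.4536, -0.0281, 0.1028]
orientation: [179.9, 0.1, 14.3]
force: [4.3, -1.2, -4.2]
finger_gap: 0.0109
finger_force: 26.4
```

```bash
python3 -c "
from h import *
arc(.5,1,2)"
```

```text
J [-39.   21.8  42.1 127.  -23.2  38.9 -56.2] gap 0.0109 p [ 0.4536 -0.0281  0.1028] t 69.2
F [ 4.3 -1.2 -4.2]
r,th 0.2832068451747591 1.944033838887174
dp [0.0, -0.0027, 0.0121] tw [0.0, 0.0, 0.0] | mm 2 deg 0
dp [0.0, -0.0052, 0.0242] tw [0.0, 0.0, 0.0] | mm 5 deg 0
dp [0.0001, -0.01, 0.0484] tw [0.0, 0.0, 0.0] | mm 10 deg 0
```

Request:
send_rows([
  {"delta_pos": [0,-0.003,0.012],"twist": [0,0,0]},
  {"delta_pos": [0,-0.003,0.012],"twist": [0,0,0]},
  {"delta_pos": [0,-0.003,0.012],"twist": [0,0,0]},
])

```text
t: 69.6
position: [0.4534, -0.0276, 0.1005]
orientation: [179.9, 0.1, 14.3]
force: [3.2, -1.9, -3.7]
finger_gap: 0.0109
finger_force: 26.2
```

Request:
send_rows([
  {"delta_pos": [0,-0.001,0.008],"twist": [0,0,0]},
  {"delta_pos": [0,-0.001,0.008],"twist": [0,0,0]},
  {"delta_pos": [0,-0.001,0.008],"twist": [0,0,0]},
])

```text
t: 69.97
position: [0.4534, -0.0273, 0.099]
orientation: [179.9, 0.1, 14.3]
force: [3.0, -1.0, -2.3]
finger_gap: 0.011
finger_force: 26.4
```

Request:
send_rows([
  {"delta_pos": [0,-0.001,0.008],"twist": [0,0,0]},
  {"delta_pos": [0,-0.001,0.008],"twist": [0,0,0]},
  {"delta_pos": [0,-0.001,0.008],"twist": [0,0,0]},
])

```text
t: 70.35
position: [0.4533, -0.027, 0.0974]
orientation: [179.9, 0.1, 14.3]
force: [2.5, -1.4, -1.9]
finger_gap: 0.0114
finger_force: 26.5
```

Request:
send_rows([
  {"delta_pos": [0,-0.001,0.008],"twist": [0,0,0]},
  {"delta_pos": [0,-0.001,0.008],"twist": [0,0,0]},
  {"delta_pos": [0,-0.001,0.008],"twist": [0,0,0]},
])

```text
t: 70.72
position: [0.4532, -0.0267, 0.0957]
orientation: [179.9, 0.1, 14.3]
force: [3.4, 0.9, -1.3]
finger_gap: 0.0111
finger_force: 26.5
```

Request:
send_rows([
  {"delta_pos": [0,0,0.008],"twist": [0,0,0]},
  {"delta_pos": [0,0,0.008],"twist": [0,0,0]},
  {"delta_pos": [0,0,0.008],"twist": [0,0,0]},
])

```text
t: 71.1
position: [0.4532, -0.0265, 0.0943]
orientation: [180.0, 0.1, 14.3]
force: [-0.2, 3.2, 4.1]
finger_gap: 0.0108
finger_force: 27.0
```

Request:
send_rows([
  {"delta_pos": [0,0,0.006],"twist": [0,0,0]},
  {"delta_pos": [0,0,0.006],"twist": [0,0,0]},
  {"delta_pos": [0,0,0.006],"twist": [0,0,0]},
])

```text
t: 71.47
position: [0.4532, -0.0264, 0.0939]
orientation: [-179.9, 0.1, 14.3]
force: [-4.7, 3.3, 19.5]
finger_gap: 0.0109
finger_force: 28.5
```

Request:
send_rows([
  {"delta_pos": [0,0,0.006],"twist": [0,0,0]},
  {"delta_pos": [0,0,0.006],"twist": [0,0,0]},
  {"delta_pos": [0,0,0.006],"twist": [0,0,0]},
])

```text
t: 71.85
position: [0.4534, -0.0263, 0.0933]
orientation: [-179.9, 0.1, 14.3]
force: [-6.8, 3.8, 29.8]
finger_gap: 0.0107
finger_force: 29.7
```

Request:
send_rows([
  {"delta_pos": [0,0,-0.006],"twist": [0,0,0]},
  {"delta_pos": [0,0,-0.006],"twist": [0,0,0]},
])

```text
t: 72.1
position: [0.4534, -0.0264, 0.0935]
orientation: [-180.0, 0.1, 14.3]
force: [-2.1, 3.7, 11.7]
finger_gap: 0.0109
finger_force: 28.1
```

Request:
send_rows([
  {"delta_pos": [0,0,0],"twist": [0,0,0]},
  {"delta_pos": [0,0,0],"twist": [0,0,0]},
  {"delta_pos": [0,0,0],"twist": [0,0,0]},
  {"delta_pos": [0,0,0],"twist": [0,0,0]},
], fingers=0.68)

```text
t: 72.6
position: [0.4531, -0.0271, 0.0929]
orientation: [179.9, 0.1, 14.3]
force: [1.2, 0.9, -1.0]
finger_gap: 0.0274
finger_force: 0.0
```

Request:
send_rows([
  {"delta_pos": [0,0,-0.05],"twist": [0,0,0]},
  {"delta_pos": [0,0,-0.15],"twist": [0,0,0]},
  {"delta_pos": [0,0,-0.3],"twist": [0,0,0]},
  {"delta_pos": [0,0,-0.55],"twist": [0,0,0]},
  {"delta_pos": [0,-0.25,-0.8],"twist": [0,0,0]},
  {"delta_pos": [0,-0.5,-1],"twist": [0,0,0]},
  {"delta_pos": [0,-0.75,-1],"twist": [0,0,0]},
  {"delta_pos": [0,-1,-1],"twist": [0,0,0]},
  {"delta_pos": [0,-1,-1],"twist": [0,0,0]},
])

```text
t: 73.72
position: [0.4031, 0.1705, 0.2933]
orientation: [180.0, 0.1, 14.7]
force: [-0.2, -0.4, -0.5]
finger_gap: 0.0275
finger_force: 0.0
```

```bash
python3 - <<'E'
from h import *
J()
for n in("top","scene"):
  d=cams.get_image(n);P=pts(d);v=P[...,:2]-[.469,-.1876];b=np.stack([v@[.247,-.969],v@[.969,.247],P[...,2]],-1)
  m=(d["depth"]>0)&(d["image"].max(-1)<60)&(b[...,0]<-.135)&(b[...,0]>-.18)&(abs(b[...,1])<.07)&(b[...,2]<.2)&(b[...,2]>.05)
  q=b[m];print(n,"bar",len(q),np.percentile(q,[5,50,95],axis=0).round(3).tolist() if len(q) else "")
  m=(d["depth"]>0)&(abs(b[...,0])<.1)&(abs(b[...,1])<.12)&(b[...,2]<.2)
  q=b[m];
  for x0 in(-.1,-.05,0,.05): 
    k=q[(q[:,0]>x0)&(q[:,0]<x0+.05)];print(x0,len(k),np.percentile(k[:,2],[5,50,95]).round(3))
  for cc,ar,p in blobs(d,*BLUE,amin=100):
    if p[:,1].mean()<.9: print("blue",cc.round(),ar,p.mean(0).round(3))
E
```

```text
J [ -72.3   -1.5   41.5  117.2    1.1   64.  -106.7] gap 0.0275 p [0.4031 0.1705 0.2933] t 73.7
top bar 195 [[-0.165, -0.05, 0.114], [-0.16, -0.002, 0.117], [-0.139, 0.051, 0.12]]
-0.1 2101 [0.126 0.129 0.131]
-0.05 2094 [0.126 0.129 0.131]
0 2077 [0.126 0.129 0.131]
0.05 2084 [0.126 0.129 0.131]
scene bar 9 [[-0.16, -0.04, 0.115], [-0.159, -0.012, 0.119], [-0.155, 0.054, 0.121]]
-0.1 1206 [0.127 0.13  0.133]
-0.05 1217 [0.127 0.13  0.133]
0 1224 [0.127 0.13  0.133]
0.05 1219 [0.127 0.13  0.133]
```

```bash
python3 -c "
from cell import job
print(job.sign_off())"
```

```text
the job is handed in; nothing more can be done
None
```

The job is handed in: the one tall and two short blue tumblers are mouth-down in the box, the tall one on the green lane and the short ones on the yellow lane. The hood is fully shut, with its top level at 129 mm. I did not re-check the positions of the mug, bowl and paper-roll stand at the end. One short tumbler was knocked about 14 mm after I placed it; it still stands upright in the yellow lane, close to the hinge-side wall.

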